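Set out the wash products on the laundry drip tray

TASK

On the grey drip tray, stand the orange measuring cup in the middle bay between the round powder tub and the square powder box, the red stain-remover sprayer in the end bay next to the green-lidded tub, and the lilac softener in the end bay next to the blue-lidded box. Lay the soap tin centred on top of the tub's lid and the brush, bristles down, centred on top of the soap tin. Leave the green bottle and the peg jar standing where they are.

Things in the scene. Friction and masses are not known exactly. Their poses are not given: they have to be found in the camera images.
- tray: Fixed grey drip tray, 104 mm (x) by 488 mm (y, roughly left-right), rim 12 mm high. Origin: centre of its underside. Floor 4 mm above the worktop; paler ribs 9 mm high part five bays, 92 by 92 mm inside, in a row along its y at -192, -96, 0, 96, 192 mm. Tub and powder box fill those at +-96, either way round; the rest are empty. Unlisted objects stand well clear at the sides and back.
- tub: Round white powder tub with a flat green lid, full, does not move; lid 91 mm across and its top 90 mm above the tub's origin. Origin: centre of its underside, which rests on the tray's floor; axes parallel to the tray's.
- powderbox: Rectangular frosted-white washing-powder box with a flat blue lid, full, does not move; 86 by 84 mm, 100 mm high (a small dark blue flap on the lid, 2.5 mm more). Origin: centre of its underside on the tray's floor; axes parallel to the tray's.
- sprayer: Stain-remover trigger spray bottle: red round body, cream band, 62 mm across, shoulder from 95 mm up. White block head, 24 mm wide (y), x -30 to 40 mm, z 146 to 182 mm: grip it there, over the axis. Red nozzle to x 48 mm; thin red trigger at x 23 to 38 mm hangs to z 112 mm. Origin: centre of its underside, x towards the nozzle, z up. Stands upright, about 0.25 kg.
- softener: Fabric-softener bottle: lilac round body with a pale band, 62 mm across, up to 95 mm high, then a shoulder; white round cap 34 mm across from z = 121 to 154 mm (its top). Origin: centre of its underside, z up. Stands upright; about 0.25 kg.
- cup: Orange round measuring cup, open at the top, rigid; 60 mm across at the foot, 63 mm at the rim, 90 mm high, wall 3 mm. Origin: centre of its underside, z up. Stands upright; about 60 g.
- soaptin: Flat closed aluminium soap tin with a golden-yellow panel on top, 80 mm (its x) by 55 mm (its y), 26 mm high. Origin: centre of its underside, z up. About 140 g.
- brush: Laundry scrubbing brush lying bristles down: brown wooden back 94 mm (its x) by 40 mm (its y), from z = 18 to 40 mm, on a cream block of stiff bristles (rigid) 82 by 32 mm, 18 mm high. Origin: centre of the bristles' underside, z up. About 80 g.
- greenbottle: Bystander: green cleaner bottle with a black cap and a pale yellow band, 67 mm across, 173 mm high, loose. Origin: centre of its underside.
- pegjar: Bystander: yellow jar of coloured clothes pegs with a dark steel lid, 80 mm across, 99 mm high, loose. Origin: centre of its underside.

How it is judged:
At the end, for the whole second after the job is handed in: Cup, sprayer, softener upright (0.08 rad) on the floor of their bays, within 17.5 mm of its centre in tray x and y; tin on the tub lid, brush bristles down on the tin, each centred within 15 mm and level (0.1 rad); all at rest; green bottle and peg jar upright (0.1 rad), within 30 mm of their start (x of cup in the frame of tray between -0.0175 and 0.0175 m and z of cup in the frame of tray between 0 and 0.0085 m and angle between each of cup, sprayer, softener's own z axis and vertical below 0.08 rad and y of cup in the frame of tray between -0.0175 and 0.0175 m and x of sprayer in the frame of tray between -0.0175 and 0.0175 m and z of sprayer in the frame of tray between 0 and 0.0085 m and (y of sprayer in the frame of tray between -0.2095 and -0.1745 m or y of sprayer in the frame of tray between 0.1745 and 0.2095 m) and horizontal distance between sprayer and tub below 0.14 m and x of softener in the frame of tray between -0.0175 and 0.0175 m and z of softener in the frame of tray between 0 and 0.0085 m and (y of softener in the frame of tray between -0.2095 and -0.1745 m or y of softener in the frame of tray between 0.1745 and 0.2095 m) and horizontal distance between softener and powderbox below 0.14 m and horizontal distance between soaptin and tub below 0.015 m and angle between each of soaptin, brush, greenbottle, pegjar's own z axis and vertical below 0.1 rad and z of soaptin in the frame of tub between 0.086 and 0.095 m and horizontal distance between brush and soaptin below 0.015 m and z of brush in the frame of soaptin between 0.022 and 0.031 m and linear speed of each of sprayer, softener, cup, soaptin, brush below 0.02 m/s and angular speed of each of sprayer, softener, cup, soaptin, brush below 0.2 rad/s and distance of each of greenbottle, pegjar from where it was at the start of the episode below 0.03 m); the robot touches nothing.
It fails at once if the green bottle is shifted by more than 30 mm or tipped (distance of greenbottle from where it was at the start of the episode above 0.03 m or angle between greenbottle's own z axis and vertical above 0.35 rad).
It fails at once if the peg jar is shifted by more than 30 mm or tipped (distance of pegjar from where it was at the start of the episode above 0.03 m or angle between pegjar's own z axis and vertical above 0.35 rad).
It also fails if it takes over 128 s, if anything falls off the work surface, if the arm or the gripper's body presses on something with over 40 N, if the wrist force passes 120 N, or if a joint passes its speed limit or range.

ROBOT

A 6-joint arm with a two-finger parallel gripper is mounted at the origin on the work surface. World frame = base frame: x ahead of the robot, y to its left, z up, the work surface at z = 0. Lengths are in m, angles in rad, forces in N, time in s.
With the tool pointing down it reaches from about 0.35 to 0.85 m from the base axis. Payload 8.1 kg.
Tool frame: the origin (TCP) lies on the centre line of the jaws, within the pads' length; the fingertips stand 19 mm ahead of it and the grasp point (between the pads) is the TCP (robot.tips_ahead is the distance from the TCP to the fingertips, in m); y points along the fingers, z is the direction in which the jaws open and shut, and the axes are right-handed (so a half turn about y gives the same grasp; the last joint's range is limited). The gripper opens to 93 mm and grips with 3 to 60 N. Pads are 15 mm wide; open, the fingers measure 128 mm over their backs; the gripper's body (75 mm by 188 mm) begins 65 mm behind the grasp point.
Start: joints at [-1.263, 0.13, 1.488, -0, 1.523, -0.085], TCP at [0.23, -0.554, 0.238] pointing down, gripper open.
Joint ranges: [-2.96, 2.96], [-0.89, 2.26], [0.02, 2.5], [-1.34, 4.48], [0, 2.73], [-2.66, 2.66]. Speed limits (rad/s): [2.39, 2.39, 2.79, 3.14, 3.14, 3.14].

INTERFACE

Orientations are given as a rotation vector (axis times angle).
In Python, from plant import robot, imaging, models gives the robot as it stands.
- The arm moves only by the tool carry_out, never from a script. Its argument "motion" is one flat list of numbers, 7 for each row, row after row: the shift along the tool's x, y, z in m, then the turn, a rotation vector about the tool's x, y, z in degrees, then the opening, from -1 (shut) to 1 (fully open). A call has exactly 5 rows; each row shifts and turns the pose as measured when the row begins, along the tool's axes as they then stand; what a row does not reach is not made up. A row lasts 1/10 s, in which the tool goes at most 50 mm and 8.59 degrees, less where a joint would pass 70% of its speed; a pose out of reach is approached as far as the arm can. A call is refused whole if a number of a shift passes 0.05 or a number of a turn 8.59, either way. A call with a gripper value outside its range is refused whole. The fingers move at their own pace and stop on an object; "squeeze" is the grip in N (left out, the last holds). Time passes only in rows, so rows that do not move let the fingers close, or fill a call up. It gives the time, the measured TCP pose, the force and the opening at its end, in the units of the state.
- robot.read_state(): the state, without advancing time (a new reading comes with each control period).
- imaging.read_camera(name): name is "scene" or "side" or "wrist"; returns the picture (420x560x3 uint8, blue, green, red); there is no depth.
- imaging.camera_model(name): a dict with "K" (3x3 intrinsics, pixels), "k1" (the pictures are not rectified: a ray, as slopes to the right and down, at radius r is drawn at 1 + k1 r^2 times it, then the intrinsics apply), "position" and "orientation" of the camera in the world. Camera axes: x right, y down, z forward; pixel columns grow to the right and rows downward; lengths in m; the calibration is good to about 2 mm. A picture is of the moment at which its call begins: read the wrist's pose just before it. camera_model takes no time and is no camera call; for the wrist camera it gives the pose at the moment of the call.
- robot.close_job(): hands the job in, once; it reports no verdict.
Trained networks look in the newest picture that a camera, given by its name, has taken for a name from the list of things; names that differ only in an ending like _2 or _b are one class to them, and where a whole thing is asked for, a point or a joint stands for the part that bears it (a point fixed in the world has none). Each returns a list of dicts, best first, with "confidence" (0 to 1); they miss things now and then, are a little off and sometimes report something else, mostly with a low value. They report only what shows in the picture. A call takes as long as a camera call.
- models.outline_of(camera, thing): "pixels" (420x560 bool, what is visible of it) and "pixel" ([column, row] in pixels, amid what is visible of it).
The state is a dict: "t": time; "q": joint angles; "dq": joint speeds; "joint_torque": joint torques, N m; "tool_pos": TCP position; "orientation": TCP orientation; "force": force on the tool from outside, world axes, zero at the start; "wrist_torque": the same for the moment, N m; "opening": finger opening in m.
Only numpy, scipy, OpenCV 4.12 (cv2) and the standard library are available. Lean on these libraries where they do the work, as an engineer would, in place of code of your own. Each camera call takes 0.05 s, during which the arm holds its last target.

## Working session

There is one attempt and no reset: what is moved stays moved. The work goes in short steps, Python scripts to look and compute and a tool call to move; the robot and the scene stay as the last step left them, time stands still between calls to the robot, and variables do not carry over. Pictures are saved under pics/ and viewed, and the job is handed in when it is done.

Besides the shell and the picture viewer there is one more tool, called after "Call:" as name(argument=value, ...), one argument or row to a line, values as JSON. carry_out: Moves the arm, as the interface text tells. Its arguments: {"type":"object","properties":{"motion":{"type":"array","items":{"type":"number"}},"squeeze":{"type":"number"}},"required":["motion"]}

```bash
mkdir -p pics; ls; python3 - <<'E'
from plant import robot, imaging, models
import cv2
print(robot.read_state())
for n in ["scene","side","wrist"]:
    im=imaging.read_camera(n); cv2.imwrite(f"pics/{n}0.png",im); print(n,imaging.camera_model(n))
E
```

```text
pics
{'t': 0.0, 'q': array([-1.26341418e+00,  1.31125244e-01,  1.48925166e+00,  1.02989241e-05,
        1.52297195e+00, -8.54241114e-02]), 'dq': array([-0.0007217 , -0.00025305, -0.00076599,  0.00142905, -0.00034236,
        0.00042087]), 'joint_torque': array([-1.51484499e-03, -5.59852660e+01, -4.91756630e+01,  7.68189062e-02,
        3.51249729e-02, -1.04710202e-04]), 'tool_pos': array([ 0.22952468, -0.55380887,  0.23662402]), 'orientation': array([-0.39931627,  2.00777795, -2.00420573]), 'force': array([0.2711925 , 0.55846314, 0.39929934]), 'wrist_torque': array([ 0.05037758,  0.02621137, -0.00495883]), 'opening': 0.09324450830990155}
scene {'K': array([[467.09447507,   0.        , 276.46058855],
       [  0.        , 467.09447507, 209.42127038],
       [  0.        ,   0.        ,   1.        ]]), 'k1': -0.01591854389329801, 'position': array([ 1.38134553, -0.45206436,  0.7975759 ]), 'orientation': array([-1.96517391, -1.1869912 ,  0.61510025])}
side {'K': array([[532.9736554 ,   0.        , 269.11829483],
       [  0.        , 532.9736554 , 203.56731779],
       [  0.        ,   0.        ,   1.        ]]), 'k1': -0.20158906892057085, 'position': array([-0.20445642,  0.93785825,  0.74690218]), 'orientation': array([-0.75298488,  2.37615796, -1.33222057])}
wrist {'K': array([[354.67795007,   0.        , 285.44332079],
       [  0.        , 354.67795007, 209.33257921],
       [  0.        ,   0.        ,   1.        ]]), 'k1': -0.08113854578427915, 'position': array([ 0.29133843, -0.52815894,  0.38390336]), 'orientation': array([ 2.4357492 , -1.62750362, -0.20375658])}
```

View pics/scene0.png

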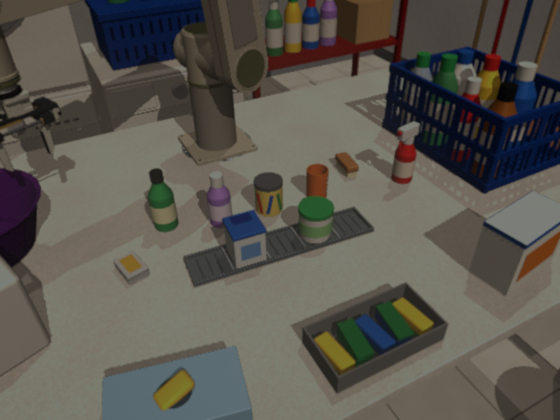

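View pics/side0.png

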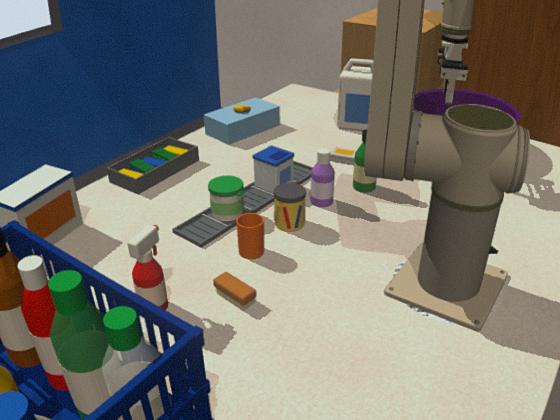

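View pics/wrist0.png

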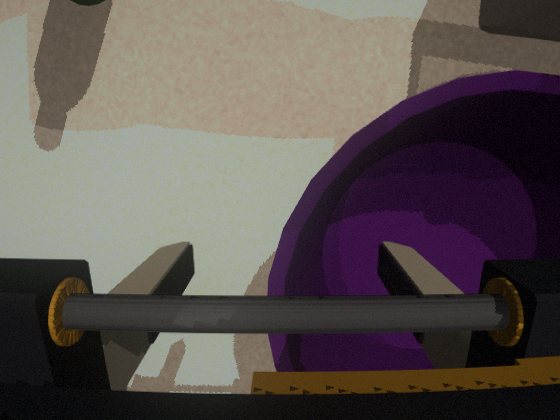

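```bash
cat > h.py <<'E'
import numpy as np, cv2
from scipy.spatial.transform import Rotation as R
from scipy.optimize import minimize
def cyl(r,z0,z1,cx=0,cy=0,n=24):
    a=np.linspace(0,2*np.pi,n,endpoint=False)
    return np.array([[cx+r*np.cos(t),cy+r*np.sin(t),z] for z in (z0,z1) for t in a])
def cone(r0,z0,r1,z1):
    return np.vstack([cyl(r0,z0,z0)[:24],cyl(r1,z1,z1)[:24]])
def box(x0,x1,y0,y1,z0,z1):
    return np.array([[x,y,z] for x in(x0,x1) for y in (y0,y1) for z in (z0,z1)])
M={
'tray':[box(-.052,.052,-.244,.244,0,.012)],
'tub':[cyl(.0455,.0,.09)],
'powderbox':[box(-.043,.043,-.042,.042,0,.1)],
'sprayer':[cyl(.031,0,.095),cone(.031,.095,.013,.12),cyl(.013,.12,.146),box(-.03,.04,-.012,.012,.146,.182),box(.023,.038,-.004,.004,.112,.146),box(.04,.048,-.006,.006,.16,.172)],
'softener':[cyl(.031,0,.095),cone(.031,.095,.017,.121),cyl(.017,.121,.154)],
'cup':[cone(.03,0,.0315,.09)],
'soaptin':[box(-.04,.04,-.0275,.0275,0,.026)],
'brush':[box(-.047,.047,-.02,.02,.018,.04),box(-.041,.041,-.016,.016,0,.018)],
'greenbottle':[cyl(.0335,0,.11),cone(.0335,.11,.014,.14),cyl(.014,.14,.173)],
'pegjar':[cyl(.04,0,.099)],
}
def proj(cm,P):
    Rm=R.from_rotvec(cm['orientation']).as_matrix()
    c=(np.atleast_2d(P)-cm['position'])@Rm
    s=c[:,:2]/c[:,2:3]; r2=(s**2).sum(1,keepdims=True)
    s=s*(1+cm['k1']*r2); K=cm['K']
    return np.c_[s[:,0]*K[0,0]+K[0,2],s[:,1]*K[1,1]+K[1,2]]
def unproj(cm,px,z):
    K=cm['K'];d=np.array([(px[0]-K[0,2])/K[0,0],(px[1]-K[1,2])/K[1,1]]);s=d.copy()
    for _ in range(30): s=d/(1+cm['k1']*(s@s))
    ray=R.from_rotvec(cm['orientation']).as_matrix()@np.r_[s,1]
    return cm['position']+ray*(z-cm['position'][2])/ray[2]
def place(P,x,y,z,th):
    c,s=np.cos(th),np.sin(th)
    return P@np.array([[c,s,0],[-s,c,0],[0,0,1]])+[x,y,z]
S=4
def render(cm,thing,p,z):
    m=np.zeros((420*S,560*S),np.uint8)
    for P in M[thing]:
        q=proj(cm,place(P,p[0],p[1],z,p[2]))
        h=cv2.convexHull(((q+.5)*S).astype(np.float32)).astype(np.int32)
        cv2.fillConvexPoly(m,h,1)
    return cv2.resize(m.astype(np.float32),(560,420),interpolation=cv2.INTER_AREA)
def iou(cms,masks,thing,p,z):
    v=[]
    for cm,m in zip(cms,masks):
        r=render(cm,thing,p,z); m=m.astype(np.float32)
        v.append(np.minimum(r,m).sum()/np.maximum(r,m).sum())
    return np.mean(v)
def fit(cms,masks,thing,z,p0,rot=True):
    best=None
    for th in (np.linspace(0,np.pi*(2 if thing=='sprayer' else 1),8 if rot!=0 else 1,endpoint=False)if rot is True else [p0[2]]):
        f=(lambda v:-iou(cms,masks,thing,[v[0]/100,v[1]/100,th+v[2]/4],z)) if rot else (lambda v:-iou(cms,masks,thing,[v[0]/100,v[1]/100,p0[2]],z))
        n=3 if rot else 2
        x0=np.r_[p0[0]*100,p0[1]*100,0][:n]
        sim=np.vstack([x0]+[x0+np.eye(n)[i]*1.5 for i in range(n)])
        r=minimize(f,x0,method='Nelder-Mead',options=dict(initial_simplex=sim,xatol=.02,fatol=1e-4,maxiter=90))
        if best is None or r.fun<best[0]: best=(r.fun,r.x[0]/100,r.x[1]/100,(th+r.x[2]/4) if rot else p0[2])
    return best
E
python3 - <<'E'
from plant import robot, imaging, models
import pickle,numpy as np
from h import *
out={}
for n in ["scene","side"]:
    cm=imaging.camera_model(n); im=imaging.read_camera(n); out[n]=(cm,im,{})
    for t in M:
        l=models.outline_of(n,t)
        out[n][2][t]=l
        for d in l[:2]:
            p=unproj(cm,d['pixel'],.03); ys,xs=np.nonzero(d['pixels'])
            print(n,t,round(d['confidence'],2),np.round(d['pixel']),len(xs),xs.min(),xs.max(),ys.min(),ys.max(),p.round(3))
pickle.dump(out,open('o.pkl','wb'))
print(robot.read_state()['t'])
E
```

```text
scene tray 0.64 [278. 247.] 3924 184 373 207 286 [ 0.615 -0.075  0.03 ]
scene tray 0.48 [130. 266.] 714 114 148 252 283 [ 0.507 -0.415  0.03 ]
scene tub 0.86 [315. 217.] 1474 296 333 196 243 [0.557 0.065 0.03 ]
scene powderbox 0.83 [245. 241.] 1938 222 266 210 267 [ 0.553 -0.137  0.03 ]
scene powderbox 0.58 [315. 177.] 624 306 327 164 195 [0.39  0.163 0.03 ]
scene sprayer 0.85 [404. 156.] 1183 392 419 121 183 [0.423 0.47  0.03 ]
scene softener 0.73 [220. 204.] 1032 207 231 171 227 [ 0.378 -0.134  0.03 ]
scene cup 0.55 [316. 178.] 704 306 328 164 197 [0.399 0.163 0.03 ]
scene soaptin 0.74 [128. 268.] 748 114 149 252 284 [ 0.512 -0.42   0.03 ]
scene brush 0.77 [349. 165.] 376 335 358 153 177 [0.384 0.29  0.03 ]
scene greenbottle 0.63 [160. 203.] 1356 148 178 168 231 [ 0.294 -0.279  0.03 ]
scene pegjar 0.69 [267. 199.] 1147 254 282 172 216 [ 0.421 -0.009  0.03 ]
side tray 0.67 [217. 222.] 2365 173 311 161 248 [0.552 0.125 0.03 ]
side tub 0.73 [226. 198.] 1428 208 243 175 221 [0.609 0.022 0.03 ]
side tub 0.55 [289. 208.] 1452 274 306 182 231 [ 0.442 -0.03   0.03 ]
side powderbox 0.77 [27
[... 159 characters left out ...]
53 294 146 192 [ 0.607 -0.199  0.03 ]
side softener 0.87 [322. 180.] 1094 311 333 147 206 [ 0.45  -0.208  0.03 ]
side softener 0.3 [290. 207.] 1429 274 306 183 231 [ 0.441 -0.035  0.03 ]
side cup 0.72 [248. 233.] 1162 236 264 213 259 [0.459 0.12  0.03 ]
side soaptin 0.65 [342. 154.] 321 330 354 147 163 [ 0.483 -0.386  0.03 ]
side soaptin 0.31 [290. 208.] 1424 274 305 182 231 [ 0.441 -0.033  0.03 ]
side brush 0.69 [234. 291.] 961 213 256 273 309 [0.354 0.304 0.03 ]
side greenbottle 0.69 [364. 175.] 716 353 376 130 191 [ 0.366 -0.301  0.03 ]
side greenbottle 0.48 [324. 182.] 1061 311 333 149 205 [ 0.436 -0.197  0.03 ]
side pegjar 0.8 [290. 209.] 1398 274 306 184 231 [ 0.438 -0.027  0.03 ]
1.25
```

```bash
cat > fit1.py <<'E'
import pickle
from h import *
out=pickle.load(open('o.pkl','rb'))
cms=[out[n][0] for n in ('scene','side')]
mk=lambda n,t: out[n][2][t][0]['pixels']
M['combo']=M['tray']+[P+[0,.096,.004] for P in M['tub']]+[P+[0,-.096,.004] for P in M['powderbox']]
# combo: mask out occluders
occ=[]
masks=[]
for n in('scene','side'):
    m=mk(n,'tray')|mk(n,'tub')|mk(n,'powderbox'); masks.append(m)
    o=np.zeros_like(m)
    for t in('cup','softener','pegjar','sprayer','greenbottle'): o|=mk(n,t)
    occ.append(cv2.dilate(o.astype(np.uint8),np.ones((3,3)))>0)
def f(v):
    s=0
    for cm,m,o in zip(cms,masks,occ):
        r=render(cm,'combo',[v[0]/100,v[1]/100,v[2]/4],0); r=r*~o; mm=(m&~o).astype(np.float32)
        s+=np.minimum(r,mm).sum()/np.maximum(r,mm).sum()
    return -s/2
best=None
for th in(-.8,-.5,-.2,.1,.3):
    x0=np.array([57,-4,th*4]);r=minimize(f,x0,method='Nelder-Mead',options=dict(initial_simplex=np.vstack([x0,x0+[3,0,0],x0+[0,3,0],x0+[0,0,.6]]),xatol=.02,fatol=1e-4,maxiter=150))
    if best is None or r.fun<best.fun:best=r
print('tray',best.fun,best.x/[100,100,4])
res={'tray':tuple(best.x/[100,100,4])}
for t,p0,z,rot,c in [('tub',(.56,.05),.004,False,2),('powderbox',(.57,-.15),.004,False,2),('sprayer',(.47,.42),0,True,2),('softener',(.42,-.16),0,False,2),('cup',(.44,.14),0,False,2),('soaptin',(.51,-.42),0,True,1),('brush',(.36,.29),0,True,2),('greenbottle',(.33,-.28),0,False,1),('pegjar',(.43,-.02),0,False,2)]:
    cc=cms[:c]; mm=[mk(n,t) for n in('scene','side')[:c]]
    p0=(p0[0],p0[1],res['tray'][2] if not rot else 0)
    r=fit(cc,mm,t,z,p0,rot); res[t]=r[1:]; print(t,np.round(r,4),[round(float(iou([a],[b],t,r[1:],z)),3) for a,b in zip(cc,mm)])
pickle.dump(res,open('res.pkl','wb'))
for i,n in enumerate(('scene','side')):
    im=out[n][1].copy()
    for t,p in res.items():
        z=.004 if t in('tub','powderbox') else 0
        m=(render(cms[i],t,p,z)>.5).astype(np.uint8)
        cs,_=cv2.findContours(m,cv2.RETR_EXTERNAL,cv2.CHAIN_APPROX_NONE); cv2.drawContours(im,cs,-1,(0,255,255),1)
    y0,y1,x0,x1=(110,300,100,430) if i==0 else (120,320,110,400)
    cv2.imwrite(f'pics/fit_{n}.png',cv2.resize(im[y0:y1,x0:x1],None,fx=2.4,fy=2.4,interpolation=cv2.INTER_CUBIC))
E
python3 fit1.py
```

```text
tray -0.9567444324493408 [ 0.57821819 -0.048609   -0.06546202]
tub [-0.9108  0.5849  0.0466 -0.0655] [0.908, 0.913]
powderbox [-0.8643  0.5718 -0.1442 -0.0655] [0.892, 0.837]
sprayer [-0.8722  0.4859  0.4135  4.9649] [0.939, 0.805]
softener [-0.8967  0.4159 -0.1493 -0.0655] [0.876, 0.917]
cup [-0.9112  0.4335  0.1427 -0.0655] [0.863, 0.959]
soaptin [-0.9427  0.493  -0.4111  0.2152] [0.943]
brush [-0.8667  0.3617  0.2936 -0.1891] [0.847, 0.886]
greenbottle [-0.9319  0.3549 -0.2855 -0.0655] [0.932]
pegjar [-0.9234  0.4242 -0.0073 -0.0655] [0.927, 0.92]
```

View pics/fit_scene.png

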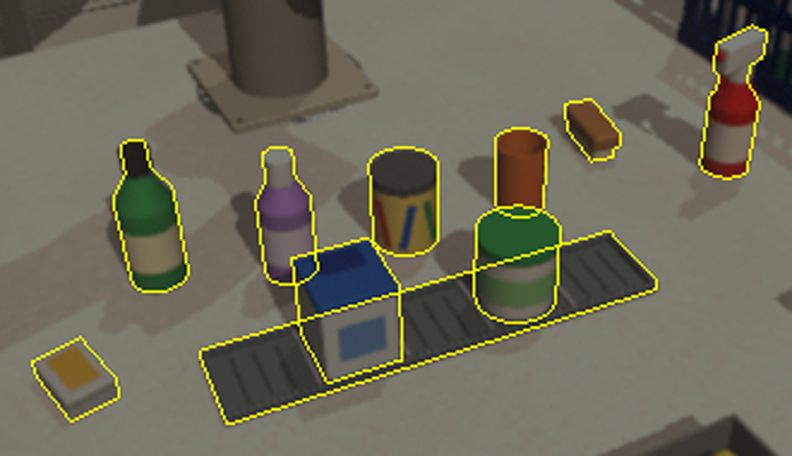

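View pics/fit_side.png

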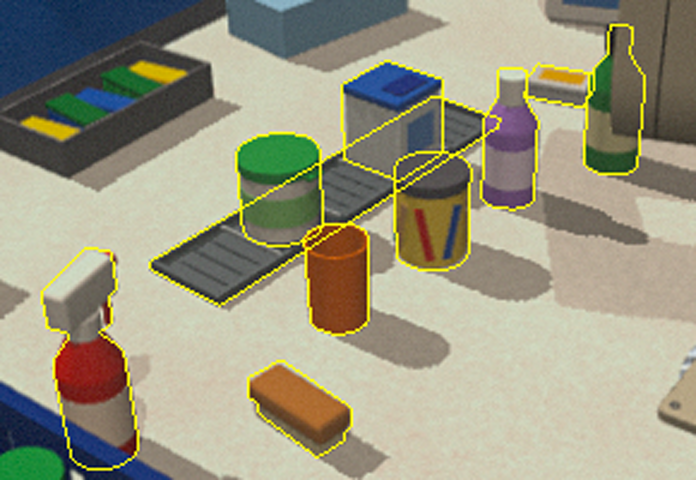

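```bash
cat > plan.py <<'E'
# usage: plan.py x y z yawdeg(of tool z axis / opening direction in world, mod 180) open [n]
import sys
from h import *
from plant import robot
def tgt(yaw):
    zc=np.array([np.cos(yaw),np.sin(yaw),0]);y=np.array([0,0,-1.]);x=np.cross(y,zc)
    return np.c_[x,y,zc]
s=robot.read_state()
R0=R.from_rotvec(s['orientation']).as_matrix(); p=s['tool_pos']
print('t %.2f'%s['t'],'p',p.round(4),'q',s['q'].round(2),'F',s['force'].round(1),'open %.4f'%s['opening'])
zx=R0[:,2]; cur=np.arctan2(zx[1],zx[0]); print('yaw open dir deg %.2f'%np.degrees(cur),'tilt deg %.2f'%np.degrees(np.arccos(-R0[2,1])))
if len(sys.argv)>4:
    x,y,z,yw=map(float,sys.argv[1:5]); o=sys.argv[5] if len(sys.argv)>5 else '1'
    yw=np.radians(yw)
    if len(sys.argv)>7: pass
    else:
        while yw-cur>np.pi/2: yw-=np.pi
        while yw-cur<-np.pi/2: yw+=np.pi
    d=np.array([x,y,z])-p
    Rt=tgt(yw)
    rv=(R.from_matrix(R0.T@Rt)).as_rotvec(degrees=True)
    n=max(int(np.ceil(max(np.linalg.norm(d)/.048,np.linalg.norm(rv)/8.5))),1)
    if len(sys.argv)>6 and sys.argv[6]!='0': n=int(sys.argv[6])
    print('n',n,'turn tot',rv.round(2),'world d',d.round(4))
    Rc=R0;rows=[]
    for i in range(n):
        sh=Rc.T@(d/n); tr=rv/n
        rows.append([round(float(a),4) for a in sh]+[round(float(a),2) for a in tr]+[float(o)])
        Rc=Rc@R.from_rotvec(rv/n,degrees=True).as_matrix()
    for r in rows: print(', '.join('%g'%a for a in r),',')
E
python3 plan.py 0.4335 0.1427 0.28 -3.75; python3 plan.py
```

```text
t 1.25 p [ 0.2297 -0.5543  0.2377] q [-1.26  0.13  1.49 -0.    1.52 -0.09] F [ 0.1 -0.3  0.1] open 0.0928
yaw open dir deg -67.49 tilt deg 0.00
n 16 turn tot [ -0.   -63.74   0.  ] world d [0.2038 0.697  0.0423]
-0.0284, -0.0026, -0.0354, -0, -3.98, 0, 1 ,
-0.0308, -0.0026, -0.0333, -0, -3.98, 0, 1 ,
-0.0331, -0.0026, -0.0311, -0, -3.98, 0, 1 ,
-0.0352, -0.0026, -0.0287, -0, -3.98, 0, 1 ,
-0.0371, -0.0026, -0.0262, -0, -3.98, 0, 1 ,
-0.0388, -0.0026, -0.0236, -0, -3.98, 0, 1 ,
-0.0403, -0.0026, -0.0208, -0, -3.98, 0, 1 ,
-0.0417, -0.0026, -0.018, -0, -3.98, 0, 1 ,
-0.0428, -0.0026, -0.015, -0, -3.98, 0, 1 ,
-0.0438, -0.0026, -0.012, -0, -3.98, 0, 1 ,
-0.0445, -0.0026, -0.0089, -0, -3.98, 0, 1 ,
-0.045, -0.0026, -0.0058, -0, -3.98, 0, 1 ,
-0.0453, -0.0026, -0.0027, -0, -3.98, 0, 1 ,
-0.0454, -0.0026, 0.0005, -0, -3.98, 0, 1 ,
-0.0452, -0.0026, 0.0036, -0, -3.98, 0, 1 ,
-0.0449, -0.0026, 0.0068, -0, -3.98, 0, 1 ,
t 1.25 p [ 0.2297 -0.5543  0.2377] q [-1.26  0.13  1.49 -0.    1.52 -0.09] F [ 0.1 -0.3  0.1] open 0.0928
yaw open dir deg -67.49 tilt deg 0.00
```

```bash
python3 plan.py 0.493 -0.411 0.2 -77.7 1
```

```text
t 1.25 p [ 0.2297 -0.5543  0.2377] q [-1.26  0.13  1.49 -0.    1.52 -0.09] F [ 0.1 -0.3  0.1] open 0.0928
yaw open dir deg -67.49 tilt deg 0.00
n 7 turn tot [-0.   10.21  0.  ] world d [ 0.2633  0.1433 -0.0377]
-0.0426, 0.0054, -0.0045, -0, 1.46, 0, 1 ,
-0.0425, 0.0054, -0.0056, -0, 1.46, 0, 1 ,
-0.0423, 0.0054, -0.0067, -0, 1.46, 0, 1 ,
-0.0421, 0.0054, -0.0077, -0, 1.46, 0, 1 ,
-0.0419, 0.0054, -0.0088, -0, 1.46, 0, 1 ,
-0.0417, 0.0054, -0.0099, -0, 1.46, 0, 1 ,
-0.0414, 0.0054, -0.0109, -0, 1.46, 0, 1 ,
```

Call:
carry_out(
  motion=[-0.043,0.005,-0.005,0,1.5,0,1,-0.043,0.005,-0.006,0,1.5,0,1,-0.042,0.005,-0.007,0,1.5,0,1,-0.042,0.005,-0.008,0,1.5,0,1,-0.042,0.005,-0.009,0,1.5,0,1],
)

```text
t: 1.75
tool_pos: [0.4191, -0.4523, 0.213]
orientation: [-0.26, 2.086, -2.095]
force: [-0.0, -0.5, 0.2]
opening: 0.093
```

Call:
carry_out(
  motion=[-0.042,0.005,-0.01,0,1.5,0,1,-0.042,0.005,-0.011,0,1.5,0,1,0,0,0,0,0,0,1,0,0,0,0,0,0,1,0,0,0,0,0,0,1],
)

```text
t: 2.25
tool_pos: [0.5032, -0.4061, 0.2011]
orientation: [-0.211, 2.115, -2.12]
force: [-1.0, 0.1, 0.1]
opening: 0.093
```

```bash
cat > wr.py <<'E'
# wr.py thing z x y th name : fit wrist mask
import sys,pickle
from h import *
from plant import robot,imaging,models
cm=imaging.camera_model('wrist'); im=imaging.read_camera('wrist')
cv2.imwrite(f'pics/{sys.argv[2]}.png',im)
res=pickle.load(open('res.pkl','rb'))
t=sys.argv[1]
l=models.outline_of('wrist',t)
for d in l: print(d['confidence'],d['pixel'],d['pixels'].sum())
if l:
    m=l[0]['pixels']; p=res[t]
    z=.004 if t in('tub','powderbox') else 0
    r=fit([cm],[m],t,z,p,rot=(1 if t in('soaptin','brush','sprayer') else False)); print('old',np.round(p,4),'fit',np.round(r,4), 'iou old',iou([cm],[m],t,p,z))
E
python3 wr.py soaptin w1; python3 plan.py 0.493 -0.411 0.1 -77.7 1
```

```text
0.72 [284.5, 206.9] 4830
0.34 [148.8, 361.1] 506
old [ 0.493  -0.4111  0.2152] fit [-0.9518  0.4882 -0.4103  0.2268] iou old 0.85037374
t 2.35 p [ 0.5026 -0.4068  0.2014] q [-0.76  0.27  1.39 -0.    1.47  0.62] F [ 0.7 -0.4 -0.7] open 0.0926
yaw open dir deg -78.71 tilt deg 0.16
n 3 turn tot [-0.16 -1.01  0.03] world d [-0.0096 -0.0042 -0.1014]
0.0034, 0.0338, 0.0006, -0.05, -0.34, 0.01, 1 ,
0.0034, 0.0338, 0.0006, -0.05, -0.34, 0.01, 1 ,
0.0034, 0.0338, 0.0007, -0.05, -0.34, 0.01, 1 ,
```

View pics/w1.png

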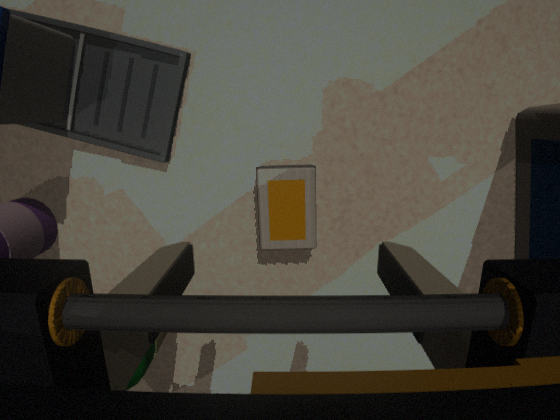

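```bash
python3 - <<'E'
import pickle
from h import *
from plant import imaging
cm=imaging.camera_model('wrist')
for x in (.488,.493):
    print(proj(cm,place(box(-.04,.04,-.0275,.0275,.026,.026)[::2],x,-.411,0,.225)).round(0).tolist())
E
python3 plan.py 0.4895 -0.4105 0.023 -77.2 1
```

```text
[[316.0, 249.0], [259.0, 251.0], [315.0, 166.0], [255.0, 168.0]]
[[317.0, 244.0], [260.0, 246.0], [316.0, 161.0], [256.0, 163.0]]
t 2.35 p [ 0.5026 -0.4068  0.2014] q [-0.76  0.27  1.39 -0.    1.47  0.62] F [ 0.7 -0.4 -0.7] open 0.0926
yaw open dir deg -78.71 tilt deg 0.16
n 4 turn tot [-0.16 -1.51  0.03] world d [-0.0131 -0.0037 -0.1784]
0.0034, 0.0446, 0.0001, -0.04, -0.38, 0.01, 1 ,
0.0034, 0.0446, 0.0001, -0.04, -0.38, 0.01, 1 ,
0.0034, 0.0446, 0.0001, -0.04, -0.38, 0.01, 1 ,
0.0034, 0.0446, 0.0002, -0.04, -0.38, 0.01, 1 ,
```

Call:
carry_out(
  motion=[0.004,0.04,0,0,-0.2,0,1,0.004,0.04,0,0,-0.2,0,1,0.003,0.04,0,0,-0.2,0,1,0.003,0.035,0,0,0,0,1,0,0,0,0,0,0,1],
)

```text
t: 2.85
tool_pos: [0.4858, -0.4176, 0.0472]
orientation: [-0.206, 2.102, -2.125]
force: [-0.8, 0.0, 0.1]
opening: 0.0927
```

```bash
python3 plan.py 0.4885 -0.4105 0.023 -78 1 2
```

```text
t 2.85 p [ 0.4858 -0.4176  0.0472] q [-0.79  0.39  1.55 -0.    1.2   0.58] F [-0.8  0.   0.1] open 0.0927
yaw open dir deg -78.56 tilt deg 0.69
n 2 turn tot [-0.65 -0.56 -0.24] world d [ 0.0027  0.0071 -0.0242]
-0.002, 0.0121, -0.0034, -0.33, -0.28, -0.12, 1 ,
-0.002, 0.0121, -0.0033, -0.33, -0.28, -0.12, 1 ,
```

Call:
carry_out(
  motion=[-0.002,0.012,-0.0035,-0.3,-0.3,-0.1,1,-0.002,0.012,-0.0035,-0.3,-0.3,-0.1,1,0,0,0,0,0,0,1,0,0,0,0,0,0,1,0,0,0,0,0,0,1],
)

```text
t: 3.35
tool_pos: [0.4908, -0.4139, 0.0287]
orientation: [-0.215, 2.102, -2.116]
force: [0.6, 0.3, -0.9]
opening: 0.0933
```

```bash
python3 plan.py 0.4885 -0.4105 0.023 -78 1 2
```

```text
t 3.35 p [ 0.4908 -0.4139  0.0287] q [-0.78  0.42  1.55  0.    1.17  0.58] F [ 0.6  0.3 -0.9] open 0.0933
yaw open dir deg -78.04 tilt deg 0.51
n 2 turn tot [-0.42 -0.04 -0.29] world d [-0.0023  0.0034 -0.0057]
0.0008, 0.0029, -0.0019, -0.21, -0.02, -0.15, 1 ,
0.0008, 0.0029, -0.0019, -0.21, -0.02, -0.15, 1 ,
```

Call:
carry_out(
  motion=[0.001,0.004,-0.002,-0.3,0,-0.2,1,0.001,0.003,-0.001,-0.1,0,-0.1,-1,0,0,0,0,0,0,-1,0,0,0,0,0,0,-1,0,0,0,0,0,0,-1],
  squeeze=20,
)

```text
t: 3.85
tool_pos: [0.4896, -0.4123, 0.0238]
orientation: [-0.219, 2.107, -2.113]
force: [-0.1, 0.7, 0.2]
opening: 0.0657
```

Call:
carry_out(
  motion=[0,0,0,0,0,0,-1,0,0,0,0,0,0,-1,0,0,0,0,0,0,-1,0,0,0,0,0,0,-1,0,0,0,0,0,0,-1],
)

```text
t: 4.35
tool_pos: [0.4896, -0.4122, 0.0238]
orientation: [-0.219, 2.107, -2.113]
force: [-0.0, -0.1, -0.1]
opening: 0.0551
```

```bash
python3 plan.py 0.5845 0.0469 0.22 -93.75 -1
```

```text
t 4.35 p [ 0.4896 -0.4122  0.0238] q [-0.78  0.42  1.55 -0.    1.17  0.58] F [-0.  -0.1 -0.1] open 0.0551
yaw open dir deg -78.02 tilt deg 0.20
n 11 turn tot [-0.16 15.73 -0.12] world d [0.0949 0.4591 0.1962]
-0.0171, -0.0179, -0.039, -0.01, 1.43, -0.01, -1 ,
-0.0162, -0.0179, -0.0394, -0.01, 1.43, -0.01, -1 ,
-0.0152, -0.0179, -0.0398, -0.01, 1.43, -0.01, -1 ,
-0.0142, -0.0179, -0.0402, -0.01, 1.43, -0.01, -1 ,
-0.0132, -0.0179, -0.0405, -0.01, 1.43, -0.01, -1 ,
-0.0121, -0.0179, -0.0408, -0.01, 1.43, -0.01, -1 ,
-0.0111, -0.0179, -0.0411, -0.01, 1.43, -0.01, -1 ,
-0.0101, -0.0179, -0.0414, -0.01, 1.43, -0.01, -1 ,
-0.009, -0.0179, -0.0416, -0.01, 1.43, -0.01, -1 ,
-0.008, -0.0179, -0.0419, -0.01, 1.43, -0.01, -1 ,
-0.0069, -0.0178, -0.042, -0.01, 1.43, -0.01, -1 ,
```

Call:
carry_out(
  motion=[0,-0.045,0,0,0,0,-1,0,-0.045,0,0,0,0,-1,-0.01,-0.045,-0.025,0,1.5,0,-1,-0.017,-0.04,-0.04,0,2,0,-1,-0.017,0,-0.04,0,2,0,-1],
)

```text
t: 4.85
tool_pos: [0.5102, -0.3085, 0.1935]
orientation: [-0.114, 2.172, -2.167]
force: [1.2, 0.0, -0.6]
opening: 0.055
```

Call:
carry_out(
  motion=[-0.017,0,-0.045,0,1.5,0,-1,-0.015,0,-0.045,0,1.5,0,-1,-0.014,0,-0.045,0,1.5,0,-1,-0.013,0,-0.045,0,1.5,0,-1,-0.012,0,-0.045,0,1.5,0,-1],
)

```text
t: 5.35
tool_pos: [0.5722, -0.0734, 0.1971]
orientation: [-0.045, -2.203, 2.206]
force: [1.1, 0.2, -0.8]
opening: 0.0553
```

```bash
python3 plan.py 0.5845 0.0469 0.18 -93.75 -1
```

```text
t 5.35 p [ 0.5722 -0.0734  0.1971] q [-0.22  0.09  1.61 -0.    1.44  1.39] F [ 1.1  0.2 -0.8] open 0.0553
yaw open dir deg -92.15 tilt deg 0.23
n 3 turn tot [-0.06  1.6  -0.22] world d [ 0.0123  0.1203 -0.0171]
-0.0026, 0.0057, -0.0402, -0.02, 0.53, -0.07, -1 ,
-0.0022, 0.0057, -0.0402, -0.02, 0.53, -0.07, -1 ,
-0.0018, 0.0057, -0.0403, -0.02, 0.53, -0.07, -1 ,
```

Call:
carry_out(
  motion=[-0.003,0.006,-0.035,0,0.5,0,-1,-0.002,0.006,-0.035,0,0.5,0,-1,-0.002,0.006,-0.035,0,0.5,0,-1,0,0,-0.01,0,0,0,-1,0,0,0,0,0,0,-1],
)

```text
t: 5.85
tool_pos: [0.585, 0.0524, 0.1783]
orientation: [-0.069, -2.194, 2.194]
force: [0.3, -1.0, -1.9]
opening: 0.0548
```

```bash
python3 wr.py tub w2; python3 plan.py 0.5845 0.0469 0.135 -93.75 -1
```

```text
0.62 [295.5, 170.4] 2278
old [ 0.5849  0.0466 -0.0655] fit [-0.1624  0.5851  0.046  -0.0655] iou old 0.16240881
t 5.95 p [0.5851 0.0506 0.1784] q [-0.    0.13  1.6  -0.    1.41  1.63] F [ 0.2 -0.4 -0.9] open 0.0549
yaw open dir deg -93.45 tilt deg 0.26
n 1 turn tot [-0.02  0.3  -0.26] world d [-0.0006 -0.0037 -0.0434]
0.0005, 0.0434, 0.0037, -0.02, 0.3, -0.26, -1 ,
```

View pics/w2.png

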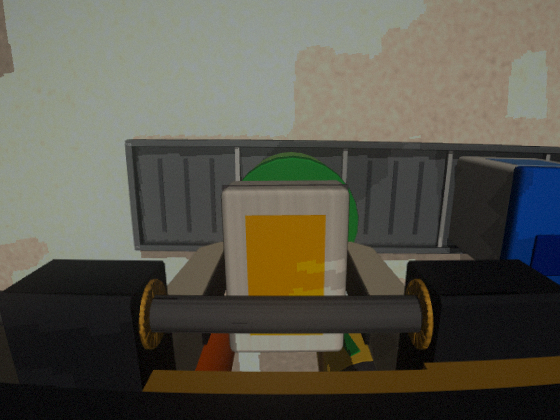

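```bash
cat > ov.py <<'E'
import sys,pickle
from h import *
from plant import imaging
cm=imaging.camera_model('wrist'); im=imaging.read_camera('wrist')
res=pickle.load(open('res.pkl','rb'))
def poly(P,c,closed=True):
    cv2.polylines(im,[proj(cm,P).round().astype(int)],closed,c,1)
for t in sys.argv[2:]:
    z=.004 if t in('tub','powderbox') else 0
    if t=='tray': 
        x,y,th=res[t]
        for (a,b,c,d) in [(-.052,.052,-.244,.244)]: poly(place(np.array([[a,c,.012],[a,d,.012],[b,d,.012],[b,c,.012]]),x,y,0,th),(0,0,255))
        for k in(-.144,-.048,.048,.144): poly(place(np.array([[-.046,k,.009],[.046,k,.009]]),x,y,0,th),(0,0,255),False)
    else:
        for P in M[t]:
            zt=P[:,2].max(); Q=P[np.isclose(P[:,2],zt)]
            if len(Q)==4: Q=Q[[0,1,3,2]]
            poly(place(Q,*res[t][:2],z,res[t][2]),(255,0,255))
cv2.imwrite(f'pics/{sys.argv[1]}.png',im)
E
python3 ov.py w3 tray tub powderbox
```

```text
(no output)
```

View pics/w3.png

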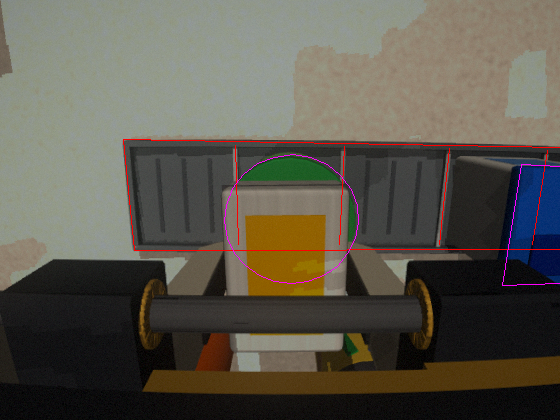

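Call:
carry_out(
  motion=[0,0.02,0.003,0,0.3,-0.3,-1,0,0.02,0.001,0,0,0,-1,0,0.008,0,0,0,0,-1,0,0,0,0,0,0,-1,0,0,0,0,0,0,-1],
)

```text
t: 6.5
tool_pos: [0.5869, 0.0387, 0.1323]
orientation: [-0.086, -2.183, 2.187]
force: [0.2, 0.8, -0.1]
opening: 0.0544
```

```bash
python3 plan.py 0.5855 0.0469 0.1178 -93.75 -1
```

```text
t 6.50 p [0.5869 0.0387 0.1323] q [-0.02  0.17  1.64 -0.    1.33  1.63] F [ 0.2  0.8 -0.1] open 0.0544
yaw open dir deg -94.27 tilt deg 0.24
n 1 turn tot [-0.1  -0.51 -0.22] world d [-0.0014  0.0082 -0.0145]
0.002, 0.0144, -0.0081, -0.1, -0.51, -0.22, -1 ,
```

Call:
carry_out(
  motion=[0.001,0.005,-0.005,-0.1,-0.3,-0.1,-1,0.001,0.004,-0.004,0,-0.2,-0.1,-1,0,0,0,0,0,0,-1,0,0,0,0,0,0,-1,0,0,0,0,0,0,-1],
)

```text
t: 7.0
tool_pos: [0.5871, 0.0485, 0.1255]
orientation: [-0.076, -2.191, 2.19]
force: [-0.8, 0.6, -1.0]
opening: 0.0545
```

```bash
python3 plan.py 0.5855 0.0469 0.1178 -93.75 -1
```

```text
t 7.00 p [0.5871 0.0485 0.1255] q [-0.    0.18  1.65  0.    1.31  1.63] F [-0.8  0.6 -1. ] open 0.0545
yaw open dir deg -93.72 tilt deg 0.24
n 1 turn tot [ 0.03  0.03 -0.24] world d [-0.0016 -0.0016 -0.0077]
0.0015, 0.0077, 0.0017, 0.03, 0.03, -0.24, -1 ,
```

Call:
carry_out(
  motion=[0.001,0.004,0.001,0,0,-0.2,-1,0.001,0.003,0.001,0,0,-0.1,-1,0,0.001,0,0,0,0,-1,0,0.001,0,0,0,0,-1,0,0,0,0,0,0,-1],
)

```text
t: 7.5
tool_pos: [0.5856, 0.0465, 0.1181]
orientation: [-0.072, -2.189, 2.188]
force: [0.7, 0.7, -0.9]
opening: 0.0546
```

```bash
python3 plan.py 0.5855 0.0469 0.1178 -93.75 -1
```

```text
t 7.50 p [0.5856 0.0465 0.1181] q [-0.01  0.18  1.65  0.    1.3   1.63] F [ 0.7  0.7 -0.9] open 0.0546
yaw open dir deg -93.71 tilt deg 0.05
n 1 turn tot [ 0.03  0.04 -0.04] world d [-0.0001  0.0004 -0.0003]
0.0001, 0.0003, -0.0004, 0.03, 0.04, -0.04, -1 ,
```

Call:
carry_out(
  motion=[0,0.001,0,0,0,0,-1,0,0.001,0,0,0,0,-1,0,0,0,0,0,0,-1,0,0,0,0,0,0,-1,0,0,0,0,0,0,-1],
)

```text
t: 8.0
tool_pos: [0.5862, 0.0464, 0.1178]
orientation: [-0.073, -2.19, 2.189]
force: [-1.2, 0.9, 2.0]
opening: 0.0551
```

Call:
carry_out(
  motion=[0,0,0,0,0,0,-0.5,0,0,0,0,0,0,0.5,0,0,0,0,0,0,1,0,0,0,0,0,0,1,0,0,0,0,0,0,1],
)

```text
t: 8.5
tool_pos: [0.586, 0.0463, 0.1171]
orientation: [-0.073, -2.19, 2.189]
force: [-0.4, 0.1, 0.3]
opening: 0.0819
```

Call:
carry_out(
  motion=[0,0,0,0,0,0,1,0,-0.02,0,0,0,0,1,0,-0.04,0,0,0,0,1,0,-0.04,0,0,0,0,1,0,-0.04,0,0,0,0,1],
)

```text
t: 9.0
tool_pos: [0.5809, 0.0462, 0.2518]
orientation: [-0.054, -2.181, 2.181]
force: [0.3, 0.1, -0.1]
opening: 0.093
```

```bash
python3 - <<'E'
import pickle
r=pickle.load(open('res.pkl','rb')); print(r['brush'])
E
python3 ov.py w4 tub tray; python3 plan.py 0.3617 0.2936 0.2 79.2 1
```

```text
(np.float64(0.36169486516655397), np.float64(0.29360596618715784), np.float64(-0.18912855418349062))
t 9.05 p [0.584  0.0462 0.2606] q [-0.01  0.09  1.49  0.    1.57  1.63] F [1.  0.6 6.9] open 0.0927
yaw open dir deg -93.73 tilt deg 0.24
n 8 turn tot [-0.01  7.07  0.24] world d [-0.2223  0.2474 -0.0606]
0.0297, 0.0077, -0.0291, -0, 0.88, 0.03, 1 ,
0.0302, 0.0077, -0.0286, -0, 0.88, 0.03, 1 ,
0.0306, 0.0077, -0.0281, -0, 0.88, 0.03, 1 ,
0.031, 0.0077, -0.0276, -0, 0.88, 0.03, 1 ,
0.0315, 0.0076, -0.0272, -0, 0.88, 0.03, 1 ,
0.0319, 0.0076, -0.0267, -0, 0.88, 0.03, 1 ,
0.0323, 0.0076, -0.0262, -0, 0.88, 0.03, 1 ,
0.0327, 0.0076, -0.0257, -0, 0.88, 0.03, 1 ,
```

View pics/w4.png

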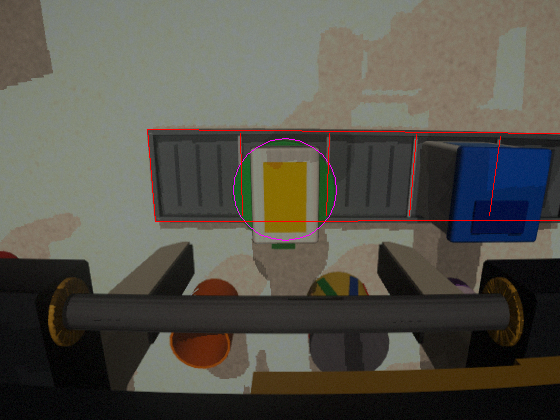

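Call:
carry_out(
  motion=[0.03,0.005,-0.029,0,0.9,0,1,0.03,0.008,-0.029,0,0.9,0,1,0.03,0.008,-0.028,0,0.9,0,1,0.031,0.008,-0.028,0,0.9,0,1,0.031,0.008,-0.027,0,0.9,0,1],
)

```text
t: 9.55
tool_pos: [0.449, 0.2024, 0.2284]
orientation: [-0.177, -2.148, 2.144]
force: [-1.1, 0.1, -0.6]
opening: 0.0929
```

Call:
carry_out(
  motion=[0.032,0.008,-0.027,0,0.9,0,1,0.032,0.008,-0.026,0,0.9,0,1,0.03,0,-0.025,0,0.8,0,1,0,0,0,0,0,0,1,0,0,0,0,0,0,1],
)

```text
t: 10.05
tool_pos: [0.3623, 0.3014, 0.2095]
orientation: [-0.22, -2.126, 2.119]
force: [-0.3, -0.1, 0.6]
opening: 0.093
```

```bash
python3 wr.py brush w5; python3 plan.py 0.3617 0.2936 0.06 79.2 1
```

```text
0.59 [294.4, 195.2] 4260
old [ 0.3617  0.2936 -0.1891] fit [-0.9456  0.3602  0.2952 -0.1299] iou old 0.8836879
t 10.15 p [0.3631 0.3007 0.2097] q [ 0.59 -0.22  1.88 -0.    1.47  2.36] F [ 0.8  0.6 -0.2] open 0.0933
yaw open dir deg -101.37 tilt deg 0.60
n 4 turn tot [ 0.26 -0.57 -0.54] world d [-0.0014 -0.0071 -0.1497]
0.0003, 0.0374, 0.002, 0.07, -0.14, -0.14, 1 ,
0.0002, 0.0374, 0.0019, 0.07, -0.14, -0.14, 1 ,
0.0002, 0.0374, 0.0019, 0.07, -0.14, -0.14, 1 ,
0.0001, 0.0374, 0.0019, 0.07, -0.14, -0.14, 1 ,
```

View pics/w5.png

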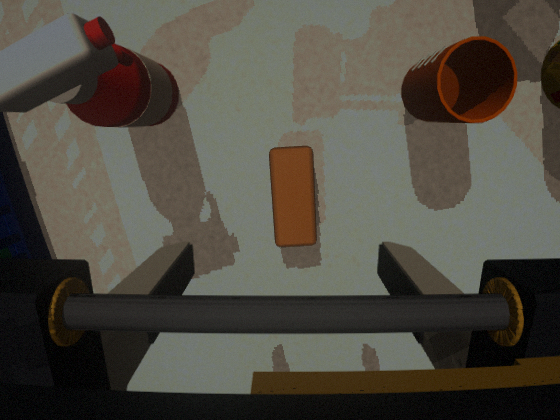

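```bash
python3 plan.py 0.3605 0.295 0.05 -97.6 1
```

```text
t 10.15 p [0.3631 0.3007 0.2097] q [ 0.59 -0.22  1.88 -0.    1.47  2.36] F [ 0.8  0.6 -0.2] open 0.0933
yaw open dir deg -101.37 tilt deg 0.60
n 4 turn tot [ 0.25 -3.77 -0.55] world d [-0.0026 -0.0057 -0.1597]
0.0007, 0.0399, 0.0017, 0.06, -0.94, -0.14, 1 ,
0.0007, 0.0399, 0.0017, 0.06, -0.94, -0.14, 1 ,
0.0006, 0.0399, 0.0016, 0.06, -0.94, -0.14, 1 ,
0.0005, 0.0399, 0.0016, 0.06, -0.94, -0.14, 1 ,
```

Call:
carry_out(
  motion=[0.001,0.04,0.002,0.1,-0.9,-0.2,1,0.001,0.04,0.002,0.1,-0.9,-0.2,1,0.001,0.04,0.002,0.1,-0.9,-0.1,1,0,0.03,0.001,0,-0.9,0,1,0,0,0,0,0,0,1],
)

```text
t: 10.65
tool_pos: [0.3676, 0.291, 0.0586]
orientation: [-0.162, -2.155, 2.148]
force: [-0.5, -0.7, 0.4]
opening: 0.093
```

```bash
python3 plan.py 0.3605 0.295 0.028 -97.6 1 2
```

```text
t 10.65 p [0.3676 0.291  0.0586] q [ 0.56 -0.07  2.03 -0.    1.17  2.28] F [-0.5 -0.7  0.4] open 0.0930
yaw open dir deg -98.16 tilt deg 0.51
n 2 turn tot [ 0.2  -0.56 -0.46] world d [-0.0071  0.004  -0.0306]
0.0039, 0.0153, -0.0014, 0.1, -0.28, -0.23, 1 ,
0.0039, 0.0153, -0.0015, 0.1, -0.28, -0.23, 1 ,
```

Call:
carry_out(
  motion=[0.004,0.015,-0.001,0.1,-0.3,-0.3,1,0.004,0.014,-0.001,0.1,-0.2,-0.2,1,0,0.003,0,0,0,0,1,0,0,0,0,0,0,1,0,0,0,0,0,0,1],
)

```text
t: 11.15
tool_pos: [0.3642, 0.2949, 0.0288]
orientation: [-0.152, -2.155, 2.148]
force: [0.1, -0.0, -0.4]
opening: 0.0929
```

```bash
python3 plan.py 0.3605 0.295 0.028 -97.6 1 1
```

```text
t 11.15 p [0.3642 0.2949 0.0288] q [ 0.57 -0.01  2.04  0.    1.11  2.28] F [ 0.1 -0.  -0.4] open 0.0929
yaw open dir deg -97.87 tilt deg 0.28
n 1 turn tot [ 0.2  -0.27 -0.2 ] world d [-0.0037  0.0001 -0.0008]
0.0036, 0.0008, 0.0004, 0.2, -0.27, -0.2, 1 ,
```

Call:
carry_out(
  motion=[0.003,0.001,0,0.2,-0.2,-0.2,1,0.001,0,0,0,0,0,-1,0,0,0,0,0,0,-1,0,0,0,0,0,0,-1,0,0,0,0,0,0,-1],
  squeeze=20,
)

```text
t: 11.65
tool_pos: [0.3615, 0.297, 0.0304]
orientation: [-0.147, -2.157, 2.152]
force: [0.4, -1.1, -0.2]
opening: 0.0653
```

Call:
carry_out(
  motion=[0,0,0,0,0,0,-1,0,0,0,0,0,0,-1,0,0,0,0,0,0,-1,0,0,0,0,0,0,-1,0,0,0,0,0,0,-1],
)

```text
t: 12.15
tool_pos: [0.3616, 0.2969, 0.0305]
orientation: [-0.147, -2.157, 2.151]
force: [0.5, -0.4, 0.4]
opening: 0.0405
```

```bash
python3 plan.py 0.585 0.0465 0.23 -93.75 -1
```

```text
t 12.15 p [0.3616 0.2969 0.0305] q [ 0.58 -0.02  2.04 -0.    1.11  2.28] F [ 0.5 -0.4  0.4] open 0.0405
yaw open dir deg -97.62 tilt deg 0.24
n 9 turn tot [ 0.15 -3.87 -0.19] world d [ 0.2234 -0.2504  0.1995]
-0.0284, -0.0221, 0.0242, 0.02, -0.43, -0.02, -1 ,
-0.0282, -0.0221, 0.0244, 0.02, -0.43, -0.02, -1 ,
-0.028, -0.0222, 0.0247, 0.02, -0.43, -0.02, -1 ,
-0.0278, -0.0222, 0.0249, 0.02, -0.43, -0.02, -1 ,
-0.0276, -0.0222, 0.0251, 0.02, -0.43, -0.02, -1 ,
-0.0274, -0.0222, 0.0253, 0.02, -0.43, -0.02, -1 ,
-0.0272, -0.0222, 0.0255, 0.02, -0.43, -0.02, -1 ,
-0.027, -0.0222, 0.0257, 0.02, -0.43, -0.02, -1 ,
-0.0268, -0.0222, 0.0259, 0.02, -0.43, -0.02, -1 ,
```

Call:
carry_out(
  motion=[0,-0.045,0,0,0,0,-1,0,-0.045,0,0,0,0,-1,-0.01,-0.045,0.01,0,-0.4,0,-1,-0.028,-0.045,0.025,0,-0.5,0,-1,-0.031,-0.02,0.028,0,-0.5,0,-1],
)

```text
t: 12.65
tool_pos: [0.4136, 0.2283, 0.2244]
orientation: [-0.101, -2.161, 2.171]
force: [1.4, 1.1, -1.3]
opening: 0.0399
```

Call:
carry_out(
  motion=[-0.031,0,0.028,0,-0.5,0,-1,-0.031,0,0.028,0,-0.5,0,-1,-0.031,0,0.028,0,-0.5,0,-1,-0.03,0,0.028,0,-0.5,0,-1,-0.025,0,0.025,0,-0.5,0,-1],
)

```text
t: 13.15
tool_pos: [0.5571, 0.0737, 0.2308]
orientation: [-0.062, -2.194, 2.196]
force: [1.0, 0.4, -0.5]
opening: 0.0398
```

```bash
python3 plan.py 0.585 0.0465 0.21 -93.75 -1
```

```text
t 13.15 p [0.5571 0.0737 0.2308] q [ 0.04  0.03  1.61 -0.    1.5   1.67] F [ 1.   0.4 -0.5] open 0.0398
yaw open dir deg -93.09 tilt deg 0.16
n 1 turn tot [-0.05  0.66 -0.15] world d [ 0.0279 -0.0272 -0.0208]
-0.0293, 0.0209, 0.0256, -0.05, 0.66, -0.15, -1 ,
```

Call:
carry_out(
  motion=[-0.015,0.01,0.013,0,0.3,0,-1,-0.01,0.008,0.01,0,0.3,0,-1,0,0,0,0,0,0,-1,0,0,0,0,0,0,-1,0,0,0,0,0,0,-1],
)

```text
t: 13.65
tool_pos: [0.5823, 0.045, 0.2104]
orientation: [-0.075, -2.185, 2.187]
force: [-0.4, 0.5, -2.0]
opening: 0.0396
```

```bash
python3 - <<'E'
import pickle
r=pickle.load(open('res.pkl','rb')); r['soaptin']=(.5847,.0465,-.0655); pickle.dump(r,open('res.pkl','wb'))
E
sed -i "s/z=.004 if t in('tub','powderbox') else 0/z={'tub':.004,'powderbox':.004,'soaptin':.094}.get(t,0)/" ov.py wr.py
python3 ov.py w6 tub soaptin; python3 plan.py 0.585 0.0465 0.1505 -93.75 -1
python3 - <<'E'
import pickle
from h import *
from plant import imaging,models
cs=[];ms=[]
for n in('scene','side'):
    imaging.read_camera(n); l=models.outline_of(n,'soaptin'); print([(d['confidence'],d['pixel']) for d in l])
    cm=imaging.camera_model(n)
    print(proj(cm,[.5847,.0465,.11]))
E
```

```text
t 13.70 p [0.5824 0.0452 0.2106] q [-0.01  0.1   1.57 -0.    1.47  1.63] F [-0.4  0.7 -0.2] open 0.0400
yaw open dir deg -93.95 tilt deg 0.07
n 2 turn tot [-0.07 -0.2   0.  ] world d [ 0.0026  0.0013 -0.0601]
-0.0013, 0.0301, -0.0008, -0.03, -0.1, 0, -1 ,
-0.0013, 0.0301, -0.0008, -0.03, -0.1, 0, -1 ,
[(0.88, [313.1, 200.1])]
[[315.31255806 200.31918252]]
[(0.86, [224.5, 176.7])]
[[225.10111395 177.40789042]]
```

View pics/w6.png

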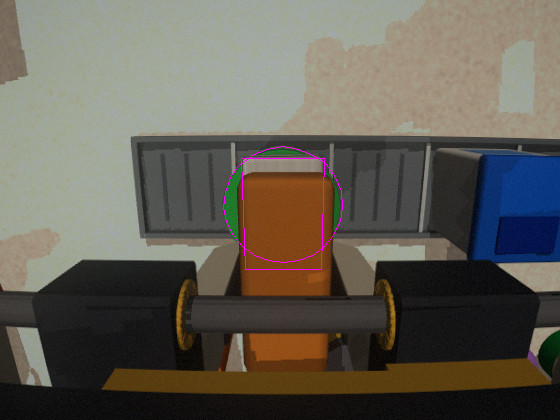

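Call:
carry_out(
  motion=[-0.001,0.028,-0.001,0,0,0,-1,-0.001,0.026,0,0,0,0,-1,0,0,0,0,0,0,-1,0,0,0,0,0,0,-1,0,0,0,0,0,0,-1],
)

```text
t: 14.4
tool_pos: [0.5864, 0.0472, 0.1603]
orientation: [-0.081, -2.19, 2.192]
force: [-0.6, -0.3, -0.6]
opening: 0.0401
```

```bash
python3 plan.py 0.5855 0.0465 0.1505 -93.75 -1
```

```text
t 14.40 p [0.5864 0.0472 0.1603] q [-0.01  0.14  1.62 -0.    1.37  1.63] F [-0.6 -0.3 -0.6] open 0.0401
yaw open dir deg -93.82 tilt deg 0.40
n 1 turn tot [-0.05 -0.07 -0.4 ] world d [-0.0009 -0.0007 -0.0098]
0.0009, 0.0098, 0.0008, -0.05, -0.07, -0.4, -1 ,
```

Call:
carry_out(
  motion=[0.001,0.005,0.001,0,0,-0.2,-1,0,0.004,0,0,0,-0.2,-1,0,0.001,0,0,0,0,-1,0,0,0,0,0,0,-1,0,0,0,0,0,0,-1],
)

```text
t: 14.9
tool_pos: [0.5875, 0.0462, 0.1536]
orientation: [-0.079, -2.189, 2.191]
force: [-0.8, -0.0, -0.3]
opening: 0.0398
```

```bash
python3 plan.py 0.5855 0.0465 0.1505 -93.75 -1
```

```text
t 14.90 p [0.5875 0.0462 0.1536] q [-0.01  0.15  1.62 -0.    1.36  1.63] F [-0.8 -0.  -0.3] open 0.0398
yaw open dir deg -93.83 tilt deg 0.30
n 1 turn tot [-0.03 -0.08 -0.3 ] world d [-0.002   0.0003 -0.0031]
0.002, 0.003, -0.0002, -0.03, -0.08, -0.3, -1 ,
```

Call:
carry_out(
  motion=[0.002,0.002,0,0,0,-0.3,-1,0.001,0.002,0,0,0,-0.1,-1,0,0.001,0,0,0,0,-1,0,0,0,0,0,0,-1,0,0,0,0,0,0,-1],
)

```text
t: 15.4
tool_pos: [0.5849, 0.0463, 0.1507]
orientation: [-0.073, -2.187, 2.188]
force: [0.4, -0.6, -1.2]
opening: 0.04
```

```bash
python3 plan.py 0.5855 0.0465 0.1505 -93.75 -1
```

```text
t 15.40 p [0.5849 0.0463 0.1507] q [-0.01  0.15  1.63 -0.    1.36  1.63] F [ 0.4 -0.6 -1.2] open 0.0400
yaw open dir deg -93.83 tilt deg 0.03
n 1 turn tot [-0.03 -0.08  0.01] world d [ 0.0006  0.0002 -0.0002]
-0.0005, 0.0002, -0.0003, -0.03, -0.08, 0.01, -1 ,
```

Settle 1.5 mm lower, then release and rise.

Call:
carry_out(
  motion=[0,0.001,0,0,0,0,-1,0,0.001,0,0,0,0,-1,0,0,0,0,0,0,-1,0,0,0,0,0,0,-1,0,0,0,0,0,0,-1],
)

```text
t: 15.9
tool_pos: [0.5853, 0.0463, 0.1504]
orientation: [-0.074, -2.187, 2.188]
force: [-1.5, -0.1, 1.8]
opening: 0.0397
```

Call:
carry_out(
  motion=[0,0,0,0,0,0,-0.5,0,0,0,0,0,0,0.2,0,0,0,0,0,0,1,0,0,0,0,0,0,1,0,0,0,0,0,0,1],
)

```text
t: 16.4
tool_pos: [0.585, 0.0463, 0.1497]
orientation: [-0.073, -2.187, 2.188]
force: [-0.2, 0.4, -0.6]
opening: 0.0673
```

Call:
carry_out(
  motion=[0,-0.01,0,0,0,0,1,0,-0.03,0,0,0,0,1,0,-0.04,0,0,0,0,1,0,-0.02,0,0,0,0,1,0,0,0,0,0,0,1],
)

```text
t: 16.9
tool_pos: [0.584, 0.0463, 0.2541]
orientation: [-0.071, -2.186, 2.187]
force: [0.8, -0.3, 0.9]
opening: 0.0927
```

```bash
python3 - <<'E'
import pickle
r=pickle.load(open('res.pkl','rb')); r['brush']=(.5847,.0465,-.0655); pickle.dump(r,open('res.pkl','wb'))
E
sed -i "s/'soaptin':.094}/'soaptin':.094,'brush':.120}/" ov.py wr.py
python3 ov.py w7 tub soaptin brush tray;python3 plan.py .4335 .1427 .2 -3.75 1
```

```text
t 16.95 p [0.5837 0.0464 0.2527] q [-0.01  0.09  1.51 -0.    1.55  1.63] F [1.  0.3 0.3] open 0.0930
yaw open dir deg -93.83 tilt deg 0.20
n 11 turn tot [-0.19 89.92  0.12] world d [-0.1502  0.0963 -0.0527]
0.0142, 0.0048, -0.0078, -0.02, 8.17, 0.01, 1 ,
0.0152, 0.0048, -0.0057, -0.02, 8.17, 0.01, 1 ,
0.0158, 0.0048, -0.0035, -0.02, 8.17, 0.01, 1 ,
0.0162, 0.0048, -0.0012, -0.02, 8.17, 0.01, 1 ,
0.0162, 0.0048, 0.0011, -0.02, 8.17, 0.01, 1 ,
0.0159, 0.0048, 0.0034, -0.02, 8.17, 0.01, 1 ,
0.0152, 0.0048, 0.0056, -0.02, 8.17, 0.01, 1 ,
0.0143, 0.0048, 0.0077, -0.02, 8.17, 0.01, 1 ,
0.013, 0.0048, 0.0097, -0.02, 8.17, 0.01, 1 ,
0.0115, 0.0048, 0.0114, -0.02, 8.17, 0.01, 1 ,
0.0098, 0.0048, 0.0129, -0.02, 8.17, 0.01, 1 ,
```

View pics/w7.png

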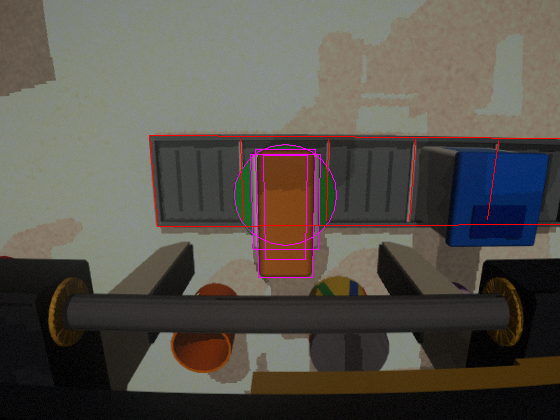

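```bash
python3 plan.py .4335 .1427 .2 -3.75 1 0 raw
```

```text
t 16.95 p [0.5837 0.0464 0.2527] q [-0.01  0.09  1.51 -0.    1.55  1.63] F [1.  0.3 0.3] open 0.0930
yaw open dir deg -93.83 tilt deg 0.20
n 11 turn tot [  0.12 -90.08   0.19] world d [-0.1502  0.0963 -0.0527]
0.0142, 0.0048, -0.0078, 0.01, -8.19, 0.02, 1 ,
0.0129, 0.0048, -0.0098, 0.01, -8.19, 0.02, 1 ,
0.0114, 0.0048, -0.0115, 0.01, -8.19, 0.02, 1 ,
0.0097, 0.0048, -0.013, 0.01, -8.19, 0.02, 1 ,
0.0077, 0.0048, -0.0143, 0.01, -8.19, 0.02, 1 ,
0.0056, 0.0048, -0.0152, 0.01, -8.19, 0.02, 1 ,
0.0034, 0.0048, -0.0159, 0.01, -8.19, 0.02, 1 ,
0.0011, 0.0048, -0.0162, 0.01, -8.19, 0.02, 1 ,
-0.0012, 0.0048, -0.0162, 0.01, -8.19, 0.02, 1 ,
-0.0035, 0.0048, -0.0158, 0.01, -8.19, 0.02, 1 ,
-0.0057, 0.0048, -0.0152, 0.01, -8.19, 0.02, 1 ,
```

Call:
carry_out(
  motion=[0.014,0.002,-0.008,0,-8.2,0,1,0.013,0.002,-0.01,0,-8.2,0,1,0.011,0.002,-0.012,0,-8.2,0,1,0.01,0.004,-0.013,0,-8.2,0,1,0.008,0.005,-0.014,0,-8.2,0,1],
)

```text
t: 17.45
tool_pos: [0.5115, 0.09, 0.2306]
orientation: [-0.651, 1.84, -1.836]
force: [-0.4, 1.0, 0.1]
opening: 0.0928
```

Call:
carry_out(
  motion=[0.006,0.005,-0.015,0,-8.2,0,1,0.003,0.005,-0.016,0,-8.2,0,1,0.001,0.005,-0.016,0,-8.2,0,1,-0.001,0.005,-0.016,0,-8.2,0,1,-0.004,0.005,-0.016,0,-8.2,0,1],
)

```text
t: 17.95
tool_pos: [0.434, 0.1323, 0.1962]
orientation: [-1.153, 1.337, -1.314]
force: [0.7, 0.7, -0.1]
opening: 0.0931
```

Call:
carry_out(
  motion=[-0.006,0.005,-0.015,0,-8.2,0,1,0,0,0,0,0,0,1,0,0,0,0,0,0,1,0,0,0,0,0,0,1,0,0,0,0,0,0,1],
)

```text
t: 18.45
tool_pos: [0.416, 0.1403, 0.1854]
orientation: [-1.231, 1.236, -1.205]
force: [0.1, -0.0, -0.4]
opening: 0.0931
```

```bash
python3 ov.py w8 cup brush pegjar;python3 plan.py .4335 .1427 .13 -3.75 1 0 raw
```

```text
t 18.50 p [0.4161 0.1403 0.1855] q [ 0.21 -0.26  1.96  0.    1.47  0.22] F [ 0.5 -0.2 -0.2] open 0.0927
yaw open dir deg -0.51 tilt deg 1.80
n 2 turn tot [1.77 3.24 0.33] world d [ 0.0174  0.0024 -0.0555]
-0.0014, 0.0274, 0.0096, 0.88, 1.62, 0.17, 1 ,
-0.0016, 0.0276, 0.0091, 0.88, 1.62, 0.17, 1 ,
```

View pics/w8.png

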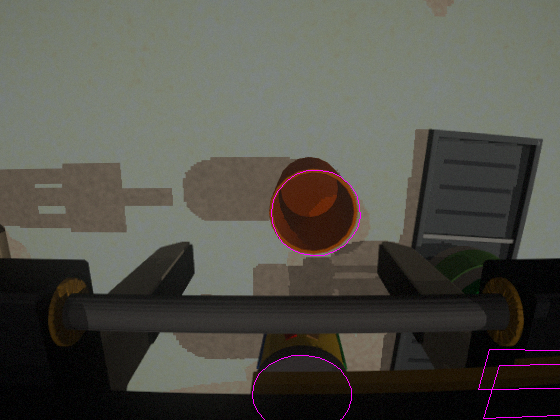

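Call:
carry_out(
  motion=[-0.001,0.02,0.01,0.9,1.6,0.2,1,-0.001,0.02,0.008,0.9,1.6,0.1,1,0,0,0,0,0,0,1,0,0,0,0,0,0,1,0,0,0,0,0,0,1],
)

```text
t: 19.0
tool_pos: [0.4363, 0.1409, 0.1468]
orientation: [-1.171, 1.259, -1.264]
force: [-0.6, 0.4, 0.4]
opening: 0.0931
```

```bash
python3 plan.py .4335 .1427 .07 -3.75 1 0 raw
```

```text
t 19.00 p [0.4363 0.1409 0.1468] q [ 0.2  -0.2   1.98 -0.    1.36  0.27] F [-0.6  0.4  0.4] open 0.0931
yaw open dir deg -4.11 tilt deg 0.25
n 2 turn tot [-0.25 -0.36 -0.01] world d [-0.0028  0.0018 -0.0768]
-0.0008, 0.0384, -0.0016, -0.12, -0.18, -0.01, 1 ,
-0.0008, 0.0384, -0.0015, -0.12, -0.18, -0.01, 1 ,
```

Call:
carry_out(
  motion=[-0.001,0.026,-0.002,-0.1,-0.2,0,1,-0.001,0.026,-0.001,-0.1,-0.2,0,1,0,0.024,0,0,0,0,1,0,0,0,0,0,0,1,0,0,0,0,0,0,1],
)

```text
t: 19.5
tool_pos: [0.4382, 0.144, 0.0761]
orientation: [-1.169, 1.25, -1.259]
force: [1.1, -0.1, 0.2]
opening: 0.0928
```

```bash
python3 plan.py .4335 .1427 .07 -3.75 1 0 raw
```

```text
t 19.50 p [0.4382 0.144  0.0761] q [ 0.21 -0.12  2.04  0.    1.21  0.27] F [ 1.1 -0.1  0.2] open 0.0928
yaw open dir deg -3.64 tilt deg 0.59
n 1 turn tot [-0.56  0.11 -0.17] world d [-0.0047 -0.0013 -0.0061]
0.0017, 0.006, -0.0047, -0.56, 0.11, -0.17, 1 ,
```

Call:
carry_out(
  motion=[0.001,0.004,-0.004,-0.4,0,-0.1,1,0.001,0.002,-0.001,-0.2,0,-0.1,-1,0,0,0,0,0,0,-1,0,0,0,0,0,0,-1,0,0,0,0,0,0,-1],
  squeeze=12,
)

```text
t: 20.0
tool_pos: [0.436, 0.1429, 0.0749]
orientation: [-1.174, 1.252, -1.258]
force: [-0.6, -0.4, 1.0]
opening: 0.0654
```

Call:
carry_out(
  motion=[0,0,0,0,0,0,-1,0,0,0,0,0,0,-1,0,0,0,0,0,0,-1,0,0,0,0,0,0,-1,0,0,0,0,0,0,-1],
)

```text
t: 20.5
tool_pos: [0.436, 0.1429, 0.075]
orientation: [-1.174, 1.252, -1.258]
force: [1.1, -0.8, 0.6]
opening: 0.0619
```

```bash
python3 plan.py .4335 .1427 .27 -3.75 -1 0 raw
```

```text
t 20.50 p [0.436  0.1429 0.075 ] q [ 0.21 -0.12  2.04 -0.    1.21  0.27] F [ 1.1 -0.8  0.6] open 0.0619
yaw open dir deg -3.63 tilt deg 0.32
n 5 turn tot [-0.31  0.12 -0.06] world d [-0.0025 -0.0002  0.195 ]
0, -0.039, -0.0003, -0.06, 0.02, -0.01, -1 ,
0, -0.039, -0.0003, -0.06, 0.02, -0.01, -1 ,
0, -0.039, -0.0004, -0.06, 0.02, -0.01, -1 ,
0, -0.039, -0.0004, -0.06, 0.02, -0.01, -1 ,
0.0001, -0.039, -0.0004, -0.06, 0.02, -0.01, -1 ,
```

Call:
carry_out(
  motion=[0,-0.02,0,0,0,0,-1,0,-0.045,0,0,0,0,-1,0,-0.045,0,0,0,0,-1,0,-0.045,0,0,0,0,-1,0,-0.03,0,0,0,0,-1],
)

```text
t: 21.0
tool_pos: [0.4303, 0.1417, 0.2591]
orientation: [-1.187, 1.261, -1.254]
force: [0.9, 0.2, -0.7]
opening: 0.0619
```

```bash
python3 plan.py .578 -.0486 .255 -3.75 -1 0 raw
```

```text
t 21.00 p [0.4303 0.1417 0.2591] q [ 0.21 -0.28  1.84 -0.    1.59  0.27] F [ 0.9  0.2 -0.7] open 0.0619
yaw open dir deg -3.63 tilt deg 0.53
n 6 turn tot [0.5  0.12 0.17] world d [ 0.1477 -0.1903 -0.0041]
0.0301, 0.0005, 0.0266, 0.08, 0.02, 0.03, -1 ,
0.0301, 0.0006, 0.0266, 0.08, 0.02, 0.03, -1 ,
0.0301, 0.0006, 0.0266, 0.08, 0.02, 0.03, -1 ,
0.0301, 0.0006, 0.0266, 0.08, 0.02, 0.03, -1 ,
0.0301, 0.0006, 0.0266, 0.08, 0.02, 0.03, -1 ,
0.0301, 0.0007, 0.0266, 0.08, 0.02, 0.03, -1 ,
```

Call:
carry_out(
  motion=[0.03,0,0.027,0.1,0,0,-1,0.03,0,0.027,0.1,0,0,-1,0.03,0,0.027,0.1,0,0,-1,0.03,0,0.027,0.1,0,0,-1,0.03,0,0.027,0.1,0,0,-1],
)

```text
t: 21.5
tool_pos: [0.5618, -0.0166, 0.2688]
orientation: [-1.171, 1.238, -1.256]
force: [0.8, 0.7, -0.7]
opening: 0.0619
```

Call:
carry_out(
  motion=[0.028,0,0.025,0,0,0,-1,0,0,0,0,0,0,-1,0,0,0,0,0,0,-1,0,0,0,0,0,0,-1,0,0,0,0,0,0,-1],
)

```text
t: 22.0
tool_pos: [0.5869, -0.051, 0.2667]
orientation: [-1.172, 1.244, -1.258]
force: [-0.7, 0.2, -1.2]
opening: 0.0618
```

```bash
python3 plan.py .578 -.0486 .13 -3.75 -1 0 raw
```

```text
t 22.00 p [ 0.5869 -0.051   0.2667] q [-0.18  0.08  1.49  0.    1.56 -0.12] F [-0.7  0.2 -1.2] open 0.0618
yaw open dir deg -3.39 tilt deg 0.67
n 3 turn tot [-0.67  0.36 -0.06] world d [-0.0089  0.0024 -0.1367]
-0.0006, 0.0455, -0.0035, -0.22, 0.12, -0.02, -1 ,
-0.0006, 0.0455, -0.0034, -0.22, 0.12, -0.02, -1 ,
-0.0006, 0.0456, -0.0032, -0.22, 0.12, -0.02, -1 ,
```

Call:
carry_out(
  motion=[-0.001,0.02,-0.004,-0.3,0.2,0,-1,0,0.025,-0.003,-0.2,0.1,0,-1,0,0.025,-0.001,-0.1,0,0,-1,0,0.015,0,0,0,0,-1,0,0,0,0,0,0,-1],
)

```text
t: 22.5
tool_pos: [0.5789, -0.0447, 0.1823]
orientation: [-1.176, 1.248, -1.254]
force: [-0.7, -0.3, -1.0]
opening: 0.0619
```

```bash
python3 plan.py .578 -.0486 .085 -3.75 -1 0 raw
```

```text
t 22.50 p [ 0.5789 -0.0447  0.1823] q [-0.17  0.1   1.62  0.    1.41 -0.11] F [-0.7 -0.3 -1. ] open 0.0619
yaw open dir deg -3.34 tilt deg 0.38
n 3 turn tot [-0.37  0.41 -0.06] world d [-0.0009 -0.0039 -0.0973]
0.0013, 0.0324, -0.0004, -0.12, 0.14, -0.02, -1 ,
0.0013, 0.0324, -0.0004, -0.12, 0.14, -0.02, -1 ,
0.0013, 0.0324, -0.0003, -0.12, 0.14, -0.02, -1 ,
```

Call:
carry_out(
  motion=[0.002,0.025,0,-0.1,0.2,0,-1,0.002,0.025,0,-0.1,0.1,0,-1,0,0.025,0,-0.1,0,0,-1,0,0.015,0,0,0,0,-1,0,0,0,0,0,0,-1],
)

```text
t: 23.0
tool_pos: [0.5832, -0.0473, 0.0972]
orientation: [-1.172, 1.245, -1.259]
force: [-0.6, 0.3, -0.5]
opening: 0.0621
```

```bash
python3 plan.py .578 -.0486 .079 -3.75 -1 0 raw
```

```text
t 23.00 p [ 0.5832 -0.0473  0.0972] q [-0.17  0.19  1.69  0.    1.25 -0.11] F [-0.6  0.3 -0.5] open 0.0621
yaw open dir deg -3.48 tilt deg 0.64
n 1 turn tot [-0.64  0.28 -0.02] world d [-0.0052 -0.0013 -0.0182]
0.0016, 0.0181, -0.0053, -0.64, 0.28, -0.02, -1 ,
```

Call:
carry_out(
  motion=[0.001,0.009,-0.004,-0.4,0.2,0,-1,0,0.006,-0.002,-0.2,0,0,-1,0,0.003,0,0,0,0,-1,0,0,0,0,0,0,-1,0,0,0,0,0,0,-1],
)

```text
t: 23.5
tool_pos: [0.5798, -0.0483, 0.0828]
orientation: [-1.174, 1.251, -1.26]
force: [0.3, 0.9, 0.5]
opening: 0.0622
```

```bash
python3 plan.py .578 -.0486 .079 -3.75 -1 0 raw
```

```text
t 23.50 p [ 0.5798 -0.0483  0.0828] q [-0.17  0.2   1.7   0.    1.23 -0.11] F [0.3 0.9 0.5] open 0.0622
yaw open dir deg -3.67 tilt deg 0.37
n 1 turn tot [-0.37  0.08  0.02] world d [-0.0018 -0.0003 -0.0038]
0.0004, 0.0038, -0.0018, -0.37, 0.08, 0.02, -1 ,
```

Call:
carry_out(
  motion=[0,0.002,-0.002,-0.3,0,0,-1,0,0.002,0,-0.1,0,0,-1,0,0.001,0,0,0,0,-1,0,0.001,0,0,0,0,-1,0,0,0,0,0,0,-1],
)

```text
t: 24.0
tool_pos: [0.5789, -0.0482, 0.0794]
orientation: [-1.178, 1.255, -1.257]
force: [0.1, -0.1, -1.6]
opening: 0.062
```

```bash
python3 plan.py .578 -.0486 .079 -3.75 -1 0 raw
```

```text
t 24.00 p [ 0.5789 -0.0482  0.0794] q [-0.17  0.21  1.7  -0.    1.23 -0.11] F [ 0.1 -0.1 -1.6] open 0.0620
yaw open dir deg -3.67 tilt deg 0.08
n 1 turn tot [-0.07  0.08  0.03] world d [-0.0009 -0.0004 -0.0004]
0.0004, 0.0004, -0.0009, -0.07, 0.08, 0.03, -1 ,
```

Call:
carry_out(
  motion=[0,0.001,-0.001,0,0,0,-1,0,0.001,0,0,0,0,-1,0,0,0,0,0,0,-0.4,0,0,0,0,0,0,0.4,0,0,0,0,0,0,1],
)

```text
t: 24.5
tool_pos: [0.5786, -0.0482, 0.0788]
orientation: [-1.176, 1.253, -1.258]
force: [0.6, -0.2, 0.8]
opening: 0.0691
```

Call:
carry_out(
  motion=[0,0,0,0,0,0,1,0,0,0,0,0,0,1,0,-0.02,0,0,0,0,1,0,-0.04,0,0,0,0,1,0,-0.045,0,0,0,0,1],
)

```text
t: 25.0
tool_pos: [0.5724, -0.0472, 0.1765]
orientation: [-1.187, 1.267, -1.248]
force: [0.6, 0.5, 0.4]
opening: 0.0926
```

Call:
carry_out(
  motion=[0,-0.045,0,0,0,0,1,0,-0.045,0,0,0,0,1,0,-0.02,0,0,0,0,1,0,0,0,0,0,0,1,0,0,0,0,0,0,1],
)

```text
t: 25.5
tool_pos: [0.5759, -0.0478, 0.2975]
orientation: [-1.181, 1.259, -1.255]
force: [-0.6, -0.3, -0.7]
opening: 0.0931
```

```bash
python3 - <<'E'
import pickle
r=pickle.load(open('res.pkl','rb')); r['cup']=(.578,-.0486,0); pickle.dump(r,open('res.pkl','wb'))
E
sed -i "s/'brush':.120}/'brush':.120,'cup':.004}/" ov.py wr.py
python3 ov.py w9 tub cup brush tray;python3 plan.py
```

```text
t 25.55 p [ 0.5757 -0.0478  0.2971] q [-0.17  0.06  1.46 -0.    1.63 -0.11] F [ 1.  -1.   0.3] open 0.0927
yaw open dir deg -3.68 tilt deg 0.23
```

View pics/w9.png

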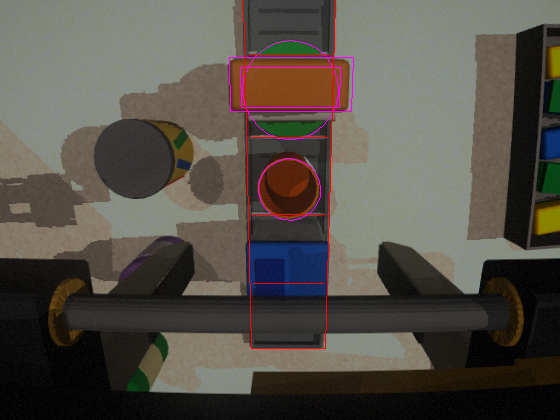

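```bash
python3 - <<'E'
from h import *
from plant import imaging
a=imaging.camera_model('scene');b=imaging.camera_model('side')
for px in[(388,140),(390,95),(478,187),(465,130)]:
    print('scene',px,[unproj(a,px,z).round(3)[:2].tolist() for z in(0,.12,.2,.3)])
for px in[(0,225),(195,340),(68,285),(123,325),(33,270)]:
    print('side',px,[unproj(b,px,z).round(3)[:2].tolist() for z in(0,.12,.2,.3)])
E
python3 plan.py .4859 .4135 .30 14.5 1
```

```text
scene (388, 140) [[0.275, 0.528], [0.441, 0.381], [0.552, 0.282], [0.691, 0.159]]
scene (390, 95) [[-0.023, 0.77], [0.188, 0.586], [0.329, 0.464], [0.505, 0.31]]
scene (478, 187) [[0.632, 0.582], [0.745, 0.427], [0.82, 0.323], [0.914, 0.193]]
scene (465, 130) [[0.35, 0.812], [0.505, 0.621], [0.609, 0.495], [0.738, 0.336]]
side (0, 225) [[1.068, 0.446], [0.863, 0.525], [0.727, 0.577], [0.557, 0.643]]
side (195, 340) [[0.347, 0.436], [0.258, 0.516], [0.199, 0.57], [0.125, 0.637]]
side (68, 285) [[0.694, 0.482], [0.549, 0.556], [0.453, 0.604], [0.333, 0.665]]
side (123, 325) [[0.493, 0.492], [0.381, 0.564], [0.307, 0.611], [0.213, 0.671]]
side (33, 270) [[0.811, 0.501], [0.648, 0.572], [0.539, 0.618], [0.403, 0.677]]
t 25.55 p [ 0.5757 -0.0478  0.2971] q [-0.17  0.06  1.46 -0.    1.63 -0.11] F [ 1.  -1.   0.3] open 0.0927
yaw open dir deg -3.68 tilt deg 0.23
n 10 turn tot [  0.23 -18.18  -0.05] world d [-0.0898  0.4613  0.0029]
-0.0455, -0.0002, -0.0119, 0.02, -1.82, -0, 1 ,
-0.0458, -0.0002, -0.0105, 0.02, -1.82, -0, 1 ,
-0.0461, -0.0002, -0.009, 0.02, -1.82, -0, 1 ,
-0.0464, -0.0003, -0.0075, 0.02, -1.82, -0, 1 ,
-0.0466, -0.0003, -0.0061, 0.02, -1.82, -0, 1 ,
-0.0468, -0.0003, -0.0046, 0.02, -1.82, -0, 1 ,
-0.0469, -0.0003, -0.0031, 0.02, -1.82, -0, 1 ,
-0.047, -0.0003, -0.0016, 0.02, -1.82, -0, 1 ,
-0.047, -0.0003, -0.0001, 0.02, -1.82, -0, 1 ,
-0.047, -0.0003, 0.0014, 0.02, -1.82, -0, 1 ,
```

Call:
carry_out(
  motion=[-0.045,0,-0.012,0,-1.8,0,1,-0.046,0,-0.011,0,-1.8,0,1,-0.046,0,-0.009,0,-1.8,0,1,-0.046,0,-0.008,0,-1.8,0,1,-0.046,0,-0.006,0,-1.8,0,1],
)

```text
t: 26.05
tool_pos: [0.5255, 0.1818, 0.2835]
orientation: [-1.266, 1.16, -1.136]
force: [0.2, 1.6, 0.4]
opening: 0.0928
```

Call:
carry_out(
  motion=[-0.046,0,-0.005,0,-1.8,0,1,-0.046,0,-0.003,0,-1.8,0,1,-0.046,0,-0.002,0,-1.8,0,1,-0.04,0,0,0,-1.8,0,1,0,0,0,0,-1,0,1],
)

```text
t: 26.55
tool_pos: [0.482, 0.3667, 0.2683]
orientation: [-1.348, 1.056, -1.013]
force: [-0.0, -0.0, -0.9]
opening: 0.093
```

Call:
carry_out(
  motion=[0,0,0,0,0,0,1,0,0,0,0,0,0,1,0,0,0,0,0,0,1,0,0,0,0,0,0,1,0,0,0,0,0,0,1],
)

```text
t: 27.05
tool_pos: [0.4809, 0.363, 0.2619]
orientation: [-1.357, 1.061, -1.015]
force: [-0.8, 0.2, -0.3]
opening: 0.0931
```

```bash
python3 wr.py sprayer wx; python3 ov.py w10 sprayer;python3 plan.py .4859 .4135 .24 14.5 1
```

```text
0.59 [310.6, 150.9] 5665
old [0.4859 0.4135 4.9649] fit [-0.9588  0.4826  0.4151  4.889 ] iou old 0.7909508
t 27.20 p [0.4808 0.3635 0.2622] q [0.56 0.18 1.39 0.01 1.62 0.32] F [-0.1 -0.  -0.4] open 0.0929
yaw open dir deg 13.69 tilt deg 2.89
n 2 turn tot [ 2.88 -0.81  0.24] world d [ 0.0051  0.05   -0.0222]
-0.0237, 0.0106, 0.0089, 1.44, -0.4, 0.12, 1 ,
-0.0236, 0.0108, 0.0088, 1.44, -0.4, 0.12, 1 ,
```

View pics/w10.png

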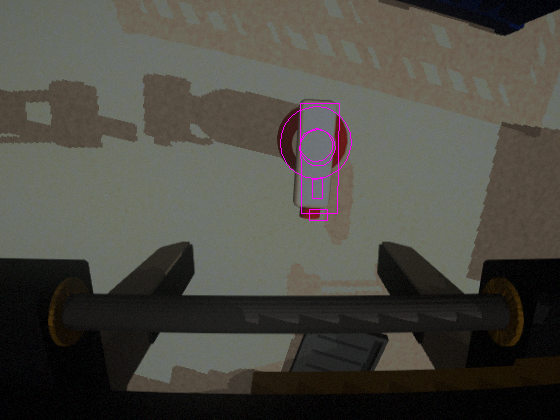

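```bash
python3 - <<'E'
import pickle
r=pickle.load(open('res.pkl','rb')); r['sprayer']=(.4826,.4151,4.889); pickle.dump(r,open('res.pkl','wb'))
E
python3 plan.py .4826 .4151 .24 10.1 1 3
```

```text
t 27.20 p [0.4808 0.3635 0.2622] q [0.56 0.18 1.39 0.01 1.62 0.32] F [-0.1 -0.  -0.4] open 0.0929
yaw open dir deg 13.69 tilt deg 2.89
n 3 turn tot [2.86 3.59 0.35] world d [ 0.0018  0.0516 -0.0222]
-0.0166, 0.0071, 0.005, 0.95, 1.2, 0.12, 1 ,
-0.0167, 0.0072, 0.0045, 0.95, 1.2, 0.12, 1 ,
-0.0168, 0.0073, 0.0041, 0.95, 1.2, 0.12, 1 ,
```

Call:
carry_out(
  motion=[-0.017,0.006,0.005,1,1.2,0.1,1,-0.017,0.006,0.004,1,1.2,0.1,1,-0.017,0.006,0.004,0.9,1.2,0.1,1,0,0,0,0,0,0,1,0,0,0,0,0,0,1],
)

```text
t: 27.7
tool_pos: [0.4836, 0.4162, 0.2452]
orientation: [-1.281, 1.078, -1.084]
force: [-0.5, -0.1, 1.1]
opening: 0.0932
```

```bash
python3 plan.py .4826 .4151 .168 10.1 1 3
```

```text
t 27.70 p [0.4836 0.4162 0.2452] q [ 0.63  0.23  1.37 -0.    1.54  0.46] F [-0.5 -0.1  1.1] open 0.0932
yaw open dir deg 9.85 tilt deg 0.29
n 3 turn tot [-0.29 -0.25 -0.02] world d [-0.001  -0.0011 -0.0772]
0.0003, 0.0257, -0.0005, -0.1, -0.08, -0.01, 1 ,
0.0003, 0.0257, -0.0005, -0.1, -0.08, -0.01, 1 ,
0.0003, 0.0257, -0.0004, -0.1, -0.08, -0.01, 1 ,
```

Call:
carry_out(
  motion=[0,0.026,0,-0.1,-0.1,0,1,0,0.026,0,-0.1,0,0,1,0,0.024,0,0,0,0,1,0,0,0,0,0,0,1,0,0,0,0,0,0,1],
)

```text
t: 28.2
tool_pos: [0.4868, 0.4137, 0.1722]
orientation: [-1.281, 1.077, -1.081]
force: [-1.2, 0.5, 0.1]
opening: 0.0929
```

```bash
python3 plan.py .4826 .4151 .168 10.1 1 2
```

```text
t 28.20 p [0.4868 0.4137 0.1722] q [ 0.62  0.27  1.46 -0.    1.41  0.45] F [-1.2  0.5  0.1] open 0.0929
yaw open dir deg 9.97 tilt deg 0.34
n 2 turn tot [-0.33 -0.13 -0.1 ] world d [-0.0042  0.0014 -0.0042]
-0.0011, 0.0021, -0.0019, -0.16, -0.07, -0.05, 1 ,
-0.0011, 0.0021, -0.0019, -0.16, -0.07, -0.05, 1 ,
```

Call:
carry_out(
  motion=[-0.001,0.002,-0.002,-0.2,0,0,1,-0.001,0.002,-0.002,-0.2,0,0,1,0,0,-0.001,0,0,0,1,0,0,0,0,0,0,1,0,0,0,0,0,0,1],
)

```text
t: 28.7
tool_pos: [0.4834, 0.4158, 0.174]
orientation: [-1.28, 1.08, -1.078]
force: [0.7, 0.5, -0.1]
opening: 0.0931
```

```bash
python3 plan.py .4826 .4151 .168 10.1 1 1
```

```text
t 28.70 p [0.4834 0.4158 0.174 ] q [0.63 0.26 1.46 0.   1.42 0.45] F [ 0.7  0.5 -0.1] open 0.0931
yaw open dir deg 9.96 tilt deg 0.38
n 1 turn tot [-0.26 -0.14 -0.28] world d [-0.0008 -0.0007 -0.006 ]
0.0006, 0.006, -0.0009, -0.26, -0.14, -0.28, 1 ,
```

Call:
carry_out(
  motion=[0,0.004,-0.001,-0.2,0,-0.2,1,0,0.003,0,0,0,0,-1,0,0,0,0,0,0,-1,0,0,0,0,0,0,-1,0,0,0,0,0,0,-1],
  squeeze=30,
)

```text
t: 29.2
tool_pos: [0.4822, 0.4158, 0.1664]
orientation: [-1.285, 1.08, -1.079]
force: [0.0, 1.1, 0.3]
opening: 0.0654
```

Call:
carry_out(
  motion=[0,0,0,0,0,0,-1,0,0,0,0,0,0,-1,0,0,0,0,0,0,-1,0,0,0,0,0,0,-1,0,0,0,0,0,0,-1],
)

```text
t: 29.7
tool_pos: [0.4824, 0.4158, 0.1666]
orientation: [-1.285, 1.08, -1.08]
force: [0.3, -0.2, -0.7]
opening: 0.0252
```

Call:
carry_out(
  motion=[0,0,0,0,0,0,-1,0,0,0,0,0,0,-1,0,0,0,0,0,0,-1,0,0,0,0,0,0,-1,0,0,0,0,0,0,-1],
)

```text
t: 30.2
tool_pos: [0.4824, 0.4158, 0.1665]
orientation: [-1.285, 1.08, -1.08]
force: [-0.0, 0.1, 0.5]
opening: 0.0237
```

```bash
python3 plan.py .4826 .4151 .30 10.1 -1
```

```text
t 30.20 p [0.4824 0.4158 0.1665] q [0.63 0.27 1.46 0.   1.41 0.46] F [-0.   0.1  0.5] open 0.0237
yaw open dir deg 9.97 tilt deg 0.09
n 3 turn tot [-0.06 -0.13 -0.06] world d [ 0.0002 -0.0007  0.1335]
0.0002, -0.0445, 0.0001, -0.02, -0.04, -0.02, -1 ,
0.0002, -0.0445, 0, -0.02, -0.04, -0.02, -1 ,
0.0002, -0.0445, 0, -0.02, -0.04, -0.02, -1 ,
```

Call:
carry_out(
  motion=[0,-0.015,0,0,0,0,-1,0,-0.025,0,0,0,0,-1,0,-0.03,0,0,0,0,-1,0,-0.015,0,0,0,0,-1,0,0,0,0,0,0,-1],
)

```text
t: 30.7
tool_pos: [0.4807, 0.4145, 0.254]
orientation: [-1.291, 1.082, -1.079]
force: [-0.3, 0.8, -2.6]
opening: 0.0239
```

```bash
python3 plan.py .5908 .146 .25 10.1 -1 8
```

```text
t 30.70 p [0.4807 0.4145 0.254 ] q [0.63 0.22 1.36 0.   1.57 0.46] F [-0.3  0.8 -2.6] open 0.0239
yaw open dir deg 9.97 tilt deg 0.27
n 8 turn tot [ 0.26 -0.13  0.08] world d [ 0.1101 -0.2685 -0.004 ]
0.0354, 0.0005, 0.0077, 0.03, -0.02, 0.01, -1 ,
0.0354, 0.0005, 0.0077, 0.03, -0.02, 0.01, -1 ,
0.0354, 0.0005, 0.0077, 0.03, -0.02, 0.01, -1 ,
0.0354, 0.0005, 0.0077, 0.03, -0.02, 0.01, -1 ,
0.0354, 0.0005, 0.0077, 0.03, -0.02, 0.01, -1 ,
0.0355, 0.0005, 0.0077, 0.03, -0.02, 0.01, -1 ,
0.0355, 0.0005, 0.0077, 0.03, -0.02, 0.01, -1 ,
0.0355, 0.0005, 0.0077, 0.03, -0.02, 0.01, -1 ,
```

Call:
carry_out(
  motion=[0.02,0,0.004,0,0,0,-1,0.035,0,0.008,0,0,0,-1,0.04,0,0.009,0,0,0,-1,0.04,0,0.009,0,0,0,-1,0.04,0,0.009,0,0,0,-1],
)

```text
t: 31.2
tool_pos: [0.5476, 0.2492, 0.2488]
orientation: [-1.298, 1.079, -1.069]
force: [0.4, 1.2, -4.3]
opening: 0.0237
```

```bash
python3 plan.py .5908 .146 .25 10.1 -1 4
```

```text
t 31.20 p [0.5476 0.2492 0.2488] q [0.34 0.14 1.46 0.   1.55 0.16] F [ 0.4  1.2 -4.3] open 0.0237
yaw open dir deg 10.53 tilt deg 0.54
n 4 turn tot [0.54 0.43 0.02] world d [ 0.0432 -0.1032  0.0012]
0.0273, -0.0004, 0.0059, 0.13, 0.11, 0, -1 ,
0.0273, -0.0003, 0.0059, 0.13, 0.11, 0, -1 ,
0.0273, -0.0003, 0.006, 0.13, 0.11, 0, -1 ,
0.0273, -0.0003, 0.0061, 0.13, 0.11, 0, -1 ,
```

Call:
carry_out(
  motion=[0.035,0,0.008,0.1,0.1,0,-1,0.03,0,0.007,0.1,0.1,0,-1,0.02,0,0.005,0.1,0.1,0,-1,0.01,0,0.003,0.1,0,0,-1,0,0,0,0,0,0,-1],
)

```text
t: 31.7
tool_pos: [0.5876, 0.1499, 0.2413]
orientation: [-1.296, 1.088, -1.079]
force: [-0.1, -0.9, -2.8]
opening: 0.0238
```

```bash
python3 plan.py .5908 .1435 .19 10.1 -1 4; python3 ov.py w11 tray tub; python3 - <<'E'
from plant import imaging
import cv2
cv2.imwrite('pics/s11.png',cv2.resize(imaging.read_camera('side')[100:350,100:450],None,fx=2,fy=2))
E
```

```text
t 31.70 p [0.5876 0.1499 0.2413] q [ 0.17  0.16  1.45 -0.    1.54 -0.01] F [-0.1 -0.9 -2.8] open 0.0238
yaw open dir deg 9.85 tilt deg 0.64
n 4 turn tot [ 0.63 -0.25  0.13] world d [ 0.0032 -0.0064 -0.0513]
0.0017, 0.0128, 0.0007, 0.16, -0.06, 0.03, -1 ,
0.0017, 0.0128, 0.0006, 0.16, -0.06, 0.03, -1 ,
0.0017, 0.0128, 0.0006, 0.16, -0.06, 0.03, -1 ,
0.0017, 0.0128, 0.0005, 0.16, -0.06, 0.03, -1 ,
```

View pics/w11.png

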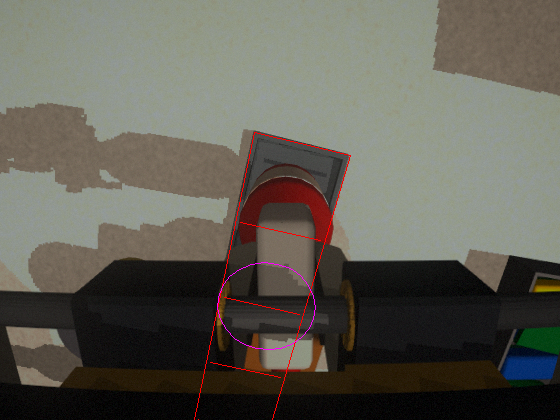

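View pics/s11.png

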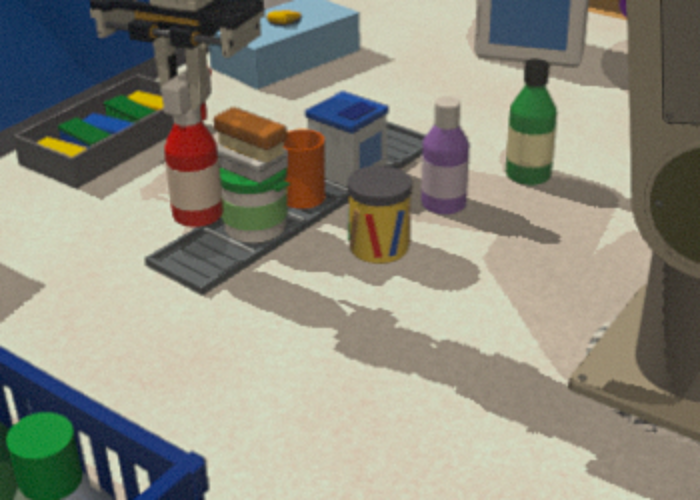

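Call:
carry_out(
  motion=[0.002,0.013,0.001,0.2,-0.1,0,-1,0.002,0.013,0.001,0.2,-0.1,0,-1,0.002,0.013,0.001,0.1,0,0,-1,0,0.01,0,0,0,0,-1,0,0,0,0,0,0,-1],
)

```text
t: 32.3
tool_pos: [0.5887, 0.1499, 0.1864]
orientation: [-1.294, 1.076, -1.072]
force: [-0.5, -0.3, -4.4]
opening: 0.0238
```

```bash
python3 plan.py .5908 .1435 .1705 10.1 -1 2
```

```text
t 32.30 p [0.5887 0.1499 0.1864] q [ 0.17  0.18  1.52 -0.    1.44 -0.02] F [-0.5 -0.3 -4.4] open 0.0238
yaw open dir deg 10.48 tilt deg 0.23
n 2 turn tot [0.23 0.38 0.02] world d [ 0.0021 -0.0064 -0.0159]
0.0033, 0.008, 0.0005, 0.11, 0.19, 0.01, -1 ,
0.0033, 0.008, 0.0005, 0.11, 0.19, 0.01, -1 ,
```

Call:
carry_out(
  motion=[0.004,0.006,0.001,0.1,0.2,0,-1,0.004,0.005,0.001,0.1,0.2,0,-1,0.002,0.001,0,0,0,0,-1,0,0,0,0,0,0,-1,0,0,0,0,0,0,-1],
)

```text
t: 32.8
tool_pos: [0.5931, 0.1395, 0.1738]
orientation: [-1.287, 1.079, -1.08]
force: [0.3, 0.2, -3.2]
opening: 0.0238
```

```bash
python3 plan.py .5908 .1435 .1705 10.1 -1 2
```

```text
t 32.80 p [0.5931 0.1395 0.1738] q [ 0.15  0.19  1.54 -0.    1.41 -0.03] F [ 0.3  0.2 -3.2] open 0.0238
yaw open dir deg 10.03 tilt deg 0.03
n 2 turn tot [-0.02 -0.07  0.03] world d [-0.0023  0.004  -0.0033]
-0.0022, 0.0016, -0.0008, -0.01, -0.03, 0.01, -1 ,
-0.0022, 0.0016, -0.0008, -0.01, -0.03, 0.01, -1 ,
```

Call:
carry_out(
  motion=[-0.003,0.001,-0.001,0,0,0,-1,-0.001,0.002,0,0,0,0,-1,0,0.001,0,0,0,0,-1,0,0.001,0,0,0,0,-1,0,0,0,0,0,0,-1],
)

```text
t: 33.3
tool_pos: [0.5923, 0.1441, 0.1707]
orientation: [-1.284, 1.076, -1.081]
force: [0.1, 0.2, -3.4]
opening: 0.0233
```

```bash
python3 plan.py .5908 .1435 .1705 10.1 -1 2
```

```text
t 33.30 p [0.5923 0.1441 0.1707] q [ 0.15  0.19  1.54 -0.    1.4  -0.02] F [ 0.1  0.2 -3.4] open 0.0233
yaw open dir deg 10.05 tilt deg 0.21
n 2 turn tot [-0.21 -0.05  0.02] world d [-0.0015 -0.0006 -0.0002]
0.0002, 0.0001, -0.0008, -0.11, -0.02, 0.01, -1 ,
0.0002, 0.0001, -0.0008, -0.11, -0.02, 0.01, -1 ,
```

Still carrying (−3.4 N); lower until it touches.

Call:
carry_out(
  motion=[0,0.001,-0.001,-0.2,0,0,-1,0,0.001,0,0,0,0,-1,0,0.001,0,0,0,0,-1,0,0,0,0,0,0,-1,0,0,0,0,0,0,-1],
)

```text
t: 33.8
tool_pos: [0.5924, 0.1442, 0.1706]
orientation: [-1.285, 1.076, -1.081]
force: [-0.6, -0.1, 0.1]
opening: 0.0236
```

```bash
python3 plan.py .5908 .1435 .1705 10.1 -1 2
```

```text
t 33.80 p [0.5924 0.1442 0.1706] q [ 0.15  0.19  1.54 -0.    1.4  -0.02] F [-0.6 -0.1  0.1] open 0.0236
yaw open dir deg 10.06 tilt deg 0.19
n 2 turn tot [-0.19 -0.04  0.02] world d [-0.0016 -0.0007 -0.0001]
0.0002, 0, -0.0008, -0.1, -0.02, 0.01, -1 ,
0.0002, 0, -0.0008, -0.1, -0.02, 0.01, -1 ,
```

Call:
carry_out(
  motion=[0,0,0,0,0,0,-0.7,0,0,0,0,0,0,-0.4,0,0,0,0,0,0,0.2,0,0,0,0,0,0,1,0,0,0,0,0,0,1],
)

```text
t: 34.3
tool_pos: [0.5927, 0.1441, 0.1705]
orientation: [-1.284, 1.076, -1.081]
force: [0.5, 0.2, 1.0]
opening: 0.0475
```

Call:
carry_out(
  motion=[0,-0.01,0,0,0,0,1,0,-0.03,0,0,0,0,1,0,-0.04,0,0,0,0,1,0,-0.04,0,0,0,0,1,0,0,0,0,0,0,1],
)

```text
t: 34.8
tool_pos: [0.591, 0.1439, 0.2956]
orientation: [-1.287, 1.078, -1.08]
force: [0.7, -0.8, 0.2]
opening: 0.0871
```

```bash
python3 - <<'E'
import pickle
r=pickle.load(open('res.pkl','rb')); r['sprayer']=(.592,.144,4.889); pickle.dump(r,open('res.pkl','wb'))
E
python3 ov.py w12 sprayer tray brush; python3 plan.py .4159 -.1493 .30 0 1 0 raw
python3 - <<'E'
from plant import imaging
import cv2
cv2.imwrite('pics/s12.png',cv2.resize(imaging.read_camera('side')[100:350,100:450],None,fx=2,fy=2))
E
```

```text
t 34.85 p [0.5902 0.1437 0.2926] q [ 0.15  0.14  1.38 -0.    1.63 -0.02] F [ 0.2 -0.3 -0.3] open 0.0904
yaw open dir deg 10.05 tilt deg 0.14
n 8 turn tot [ 0.14 10.05  0.03] world d [-0.1743 -0.293   0.0074]
0.0323, -0.0008, -0.0278, 0.02, 1.26, 0, 1 ,
0.0329, -0.0009, -0.0271, 0.02, 1.26, 0, 1 ,
0.0335, -0.0009, -0.0264, 0.02, 1.26, 0, 1 ,
0.034, -0.0009, -0.0257, 0.02, 1.26, 0, 1 ,
0.0346, -0.0009, -0.0249, 0.02, 1.26, 0, 1 ,
0.0351, -0.0009, -0.0241, 0.02, 1.26, 0, 1 ,
0.0356, -0.0009, -0.0234, 0.02, 1.26, 0, 1 ,
0.0361, -0.0009, -0.0226, 0.02, 1.26, 0, 1 ,
```

View pics/w12.png

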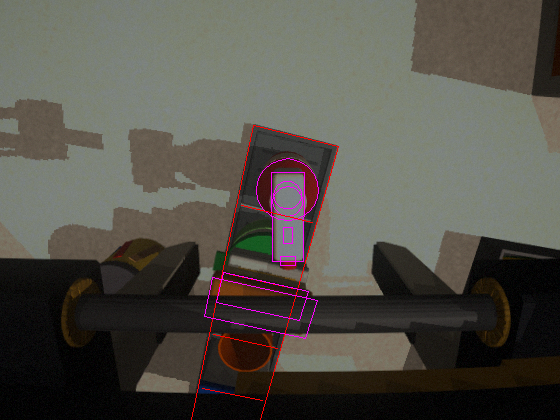

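View pics/s12.png

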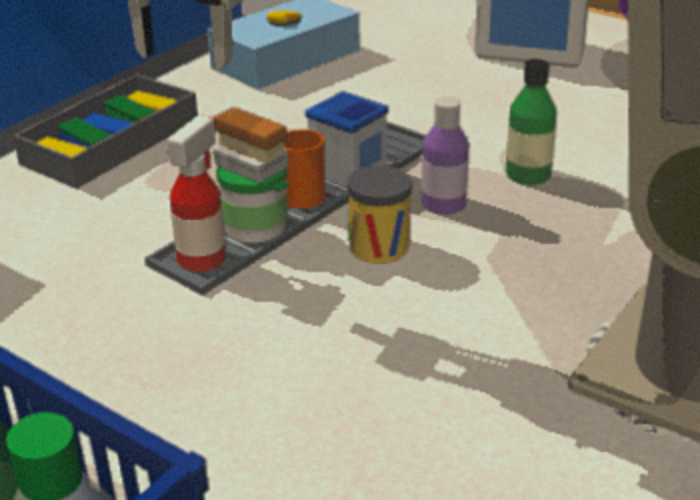

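Call:
carry_out(
  motion=[0.032,0,-0.028,0,1.3,0,1,0.033,-0.001,-0.027,0,1.3,0,1,0.034,-0.001,-0.026,0,1.3,0,1,0.034,-0.001,-0.026,0,1.3,0,1,0.035,-0.001,-0.025,0,1.3,0,1],
)

```text
t: 35.4
tool_pos: [0.4742, -0.0412, 0.2845]
orientation: [-1.255, 1.176, -1.15]
force: [0.7, -0.9, -0.3]
opening: 0.0929
```

Call:
carry_out(
  motion=[0.035,-0.001,-0.024,0,1.3,0,1,0.036,-0.001,-0.023,0,1.3,0,1,0.03,0,-0.02,0,1,0,1,0,0,0,0,0,0,1,0,0,0,0,0,0,1],
)

```text
t: 35.9
tool_pos: [0.4026, -0.151, 0.2802]
orientation: [-1.228, 1.24, -1.196]
force: [0.1, -0.7, 0.5]
opening: 0.0931
```

```bash
python3 plan.py .4159 -.1493 .24 0 1 0 raw
```

```text
t 35.90 p [ 0.4026 -0.151   0.2802] q [-0.47 -0.32  1.84 -0.01  1.66 -0.46] F [ 0.1 -0.7  0.5] open 0.0931
yaw open dir deg -0.36 tilt deg 1.91
n 1 turn tot [ 1.9  -0.37 -0.19] world d [ 0.0133  0.0017 -0.0402]
-0.0017, 0.0398, 0.0146, 1.9, -0.37, -0.19, 1 ,
```

Call:
carry_out(
  motion=[-0.001,0.015,0.008,1,-0.2,-0.1,1,-0.001,0.015,0.007,0.9,-0.1,-0.1,1,0,0,0,0,0,0,1,0,0,0,0,0,0,1,0,0,0,0,0,0,1],
)

```text
t: 36.4
tool_pos: [0.4173, -0.1452, 0.2464]
orientation: [-1.212, 1.211, -1.202]
force: [0.0, 0.0, -0.2]
opening: 0.0933
```

```bash
python3 wr.py softener wy; python3 ov.py w13 softener pegjar;python3 plan.py .4159 -.1493 .14 0 1 0 raw
```

```text
0.7 [280.2, 198.0] 4520
old [ 0.4159 -0.1493 -0.0655] fit [-0.9621  0.4128 -0.1466 -0.0655] iou old 0.8560337
t 36.55 p [ 0.4176 -0.1457  0.2469] q [-0.45 -0.31  1.89  0.    1.57 -0.46] F [-0.7  0.1 -0.3] open 0.0930
yaw open dir deg 0.16 tilt deg 0.22
n 3 turn tot [ 0.17  0.16 -0.15] world d [-0.0017 -0.0036 -0.1069]
0.0013, 0.0356, -0.0005, 0.06, 0.05, -0.05, 1 ,
0.0013, 0.0356, -0.0005, 0.06, 0.05, -0.05, 1 ,
0.0012, 0.0356, -0.0005, 0.06, 0.05, -0.05, 1 ,
```

View pics/w13.png

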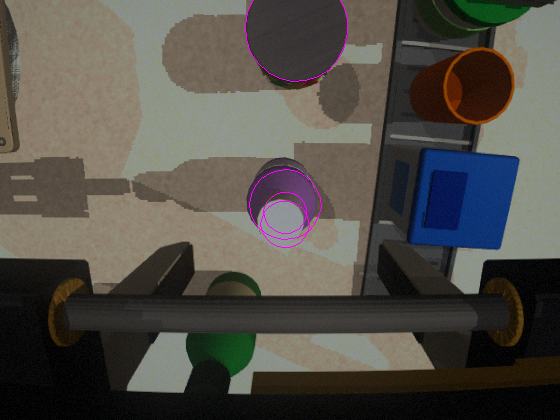

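```bash
python3 plan.py .413 -.1467 .142 0 1 4 raw
```

```text
t 36.55 p [ 0.4176 -0.1457  0.2469] q [-0.45 -0.31  1.89  0.    1.57 -0.46] F [-0.7  0.1 -0.3] open 0.0930
yaw open dir deg 0.16 tilt deg 0.22
n 4 turn tot [ 0.17  0.16 -0.15] world d [-0.0046 -0.001  -0.1049]
0.0003, 0.0262, -0.0011, 0.04, 0.04, -0.04, 1 ,
0.0003, 0.0262, -0.0011, 0.04, 0.04, -0.04, 1 ,
0.0003, 0.0262, -0.0011, 0.04, 0.04, -0.04, 1 ,
0.0003, 0.0262, -0.0011, 0.04, 0.04, -0.04, 1 ,
```

Call:
carry_out(
  motion=[0,0.025,-0.002,0,0,0,1,0,0.025,-0.002,0,0,0,1,0,0.025,-0.002,0,0,0,1,0,0.018,-0.002,0,0,0,1,0,0,0,0,0,0,1],
)

```text
t: 37.05
tool_pos: [0.4116, -0.1468, 0.1552]
orientation: [-1.209, 1.204, -1.21]
force: [0.3, -0.4, -0.3]
opening: 0.093
```

```bash
python3 plan.py .413 -.1467 .142 0 1 2 raw
```

```text
t 37.05 p [ 0.4116 -0.1468  0.1552] q [-0.46 -0.28  2.03  0.    1.39 -0.46] F [ 0.3 -0.4 -0.3] open 0.0930
yaw open dir deg 0.16 tilt deg 0.22
n 2 turn tot [-0.22  0.16  0.06] world d [ 0.0014  0.0001 -0.0132]
-0.0001, 0.0066, 0.0007, -0.11, 0.08, 0.03, 1 ,
-0.0001, 0.0066, 0.0007, -0.11, 0.08, 0.03, 1 ,
```

Call:
carry_out(
  motion=[0,0.007,0.001,-0.1,0.1,0,1,0,0.006,0,-0.1,0.1,0,1,0,0.001,0,0,0,0,1,0,0,0,0,0,0,1,0,0,0,0,0,0,1],
)

```text
t: 37.55
tool_pos: [0.4151, -0.148, 0.1444]
orientation: [-1.208, 1.205, -1.215]
force: [-0.4, -0.1, 0.4]
opening: 0.0928
```

```bash
python3 plan.py .413 -.1467 .142 0 1 2 raw
```

```text
t 37.55 p [ 0.4151 -0.148   0.1444] q [-0.46 -0.26  2.03 -0.    1.36 -0.46] F [-0.4 -0.1  0.4] open 0.0928
yaw open dir deg -0.06 tilt deg 0.34
n 2 turn tot [-0.28 -0.07  0.2 ] world d [-0.0021  0.0013 -0.0024]
-0.0006, 0.0012, -0.0011, -0.14, -0.03, 0.1, 1 ,
-0.0006, 0.0012, -0.0011, -0.14, -0.03, 0.1, 1 ,
```

Call:
carry_out(
  motion=[-0.001,0.001,-0.002,-0.2,0,0.1,1,-0.001,0.001,-0.001,-0.1,0,0.1,-1,0,0,0,0,0,0,-1,0,0,0,0,0,0,-1,0,0,0,0,0,0,-1],
  squeeze=30,
)

```text
t: 38.05
tool_pos: [0.4125, -0.1461, 0.1434]
orientation: [-1.208, 1.209, -1.211]
force: [-0.3, -0.3, 0.1]
opening: 0.0659
```

Call:
carry_out(
  motion=[0,0,0,0,0,0,-1,0,0,0,0,0,0,-1,0,0,0,0,0,0,-1,0,0,0,0,0,0,-1,0,0,0,0,0,0,-1],
)

```text
t: 38.55
tool_pos: [0.4126, -0.1461, 0.1434]
orientation: [-1.208, 1.209, -1.211]
force: [-0.3, 0.9, 0.2]
opening: 0.0336
```

Call:
carry_out(
  motion=[0,0,0,0,0,0,-1,0,0,0,0,0,0,-1,0,0,0,0,0,0,-1,0,0,0,0,0,0,-1,0,0,0,0,0,0,-1],
)

```text
t: 39.05
tool_pos: [0.4126, -0.1461, 0.1434]
orientation: [-1.208, 1.209, -1.211]
force: [0.5, -0.1, -0.6]
opening: 0.0332
```

```bash
python3 plan.py .413 -.1467 .28 0 -1 0 raw
```

```text
t 39.05 p [ 0.4126 -0.1461  0.1434] q [-0.46 -0.26  2.04 -0.    1.36 -0.46] F [ 0.5 -0.1 -0.6] open 0.0332
yaw open dir deg -0.06 tilt deg 0.06
n 3 turn tot [-0.05 -0.06  0.03] world d [ 0.0004 -0.0006  0.1366]
0.0002, -0.0455, 0.0002, -0.02, -0.02, 0.01, -1 ,
0.0002, -0.0455, 0.0002, -0.02, -0.02, 0.01, -1 ,
0.0002, -0.0455, 0.0002, -0.02, -0.02, 0.01, -1 ,
```

Call:
carry_out(
  motion=[0,-0.015,0,0,0,0,-1,0,-0.03,0,0,0,0,-1,0,-0.04,0,0,0,0,-1,0,-0.035,0,0,0,0,-1,0,-0.015,0,0,0,0,-1],
)

```text
t: 39.55
tool_pos: [0.4087, -0.1442, 0.2765]
orientation: [-1.213, 1.221, -1.201]
force: [0.8, -0.9, -2.9]
opening: 0.0333
```

```bash
python3 plan.py .5656 -.2402 .28 0 -1 5 raw
```

```text
t 39.55 p [ 0.4087 -0.1442  0.2765] q [-0.46 -0.33  1.85 -0.    1.64 -0.46] F [ 0.8 -0.9 -2.9] open 0.0333
yaw open dir deg -0.06 tilt deg 0.72
n 5 turn tot [ 0.65 -0.06 -0.31] world d [ 0.1569 -0.096   0.0035]
0.0192, -0.0012, 0.0314, 0.13, -0.01, -0.06, -1 ,
0.0192, -0.0011, 0.0314, 0.13, -0.01, -0.06, -1 ,
0.0192, -0.001, 0.0314, 0.13, -0.01, -0.06, -1 ,
0.0192, -0.0009, 0.0314, 0.13, -0.01, -0.06, -1 ,
0.0192, -0.0008, 0.0314, 0.13, -0.01, -0.06, -1 ,
```

Call:
carry_out(
  motion=[0.012,0,0.018,0.1,0,0,-1,0.024,-0.001,0.036,0.2,0,-0.1,-1,0.025,-0.001,0.042,0.2,0,-0.1,-1,0.022,-0.001,0.036,0.1,0,-0.1,-1,0.012,0,0.02,0.1,0,0,-1],
)

```text
t: 40.05
tool_pos: [0.5654, -0.2417, 0.2822]
orientation: [-1.206, 1.203, -1.214]
force: [-0.8, 0.3, -2.0]
opening: 0.0336
```

Call:
carry_out(
  motion=[0,0,0,0,0,0,-1,0,0,0,0,0,0,-1,0,0,0,0,0,0,-1,0,0,0,0,0,0,-1,0,0,0,0,0,0,-1],
)

```text
t: 40.55
tool_pos: [0.5645, -0.2415, 0.2783]
orientation: [-1.208, 1.209, -1.209]
force: [-0.3, -0.3, -3.0]
opening: 0.0337
```

```bash
python3 ov.py w14 tray powderbox; python3 plan.py .5656 -.2402 .17 0 -1 5 raw
```

```text
t 40.60 p [ 0.5646 -0.2415  0.2785] q [-0.49  0.15  1.39  0.    1.6  -0.49] F [ 0.5  0.1 -3.2] open 0.0337
yaw open dir deg -0.01 tilt deg 0.06
n 5 turn tot [-0.04 -0.01 -0.04] world d [ 0.001   0.0013 -0.1085]
-0.0002, 0.0217, 0.0002, -0.01, -0, -0.01, -1 ,
-0.0003, 0.0217, 0.0002, -0.01, -0, -0.01, -1 ,
-0.0003, 0.0217, 0.0002, -0.01, -0, -0.01, -1 ,
-0.0003, 0.0217, 0.0002, -0.01, -0, -0.01, -1 ,
-0.0003, 0.0217, 0.0002, -0.01, -0, -0.01, -1 ,
```

View pics/w14.png

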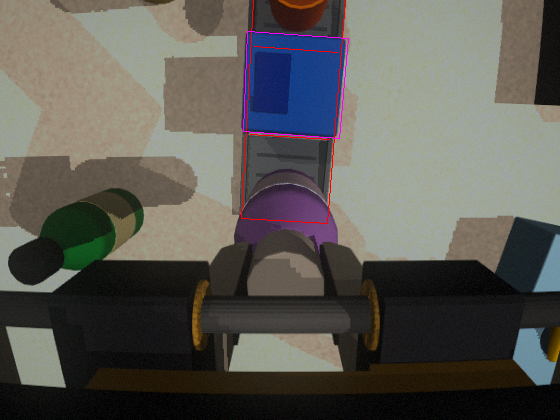

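Call:
carry_out(
  motion=[0,0.018,0,0,0,0,-1,0,0.025,0,0,0,0,-1,0,0.03,0,0,0,0,-1,0,0.025,0,0,0,0,-1,0,0.012,0,0,0,0,-1],
)

```text
t: 41.1
tool_pos: [0.5664, -0.2418, 0.1721]
orientation: [-1.205, 1.198, -1.218]
force: [-0.5, 0.4, -3.2]
opening: 0.0334
```

```bash
python3 plan.py .5656 -.2402 .1474 0 -1 2 raw
```

```text
t 41.10 p [ 0.5664 -0.2418  0.1721] q [-0.49  0.2   1.53  0.    1.4  -0.49] F [-0.5  0.4 -3.2] open 0.0334
yaw open dir deg 0.03 tilt deg 0.70
n 2 turn tot [-0.64  0.03  0.27] world d [-0.0008  0.0016 -0.0247]
-0.0008, 0.0123, -0.0006, -0.32, 0.02, 0.14, -1 ,
-0.0008, 0.0123, -0.0005, -0.32, 0.02, 0.14, -1 ,
```

Call:
carry_out(
  motion=[-0.001,0.01,-0.001,-0.3,0,0.1,-1,-0.001,0.008,0,-0.2,0,0.1,-1,0,0.003,0,-0.1,0,0,-1,0,0,0,0,0,0,-1,0,0,0,0,0,0,-1],
)

```text
t: 41.6
tool_pos: [0.566, -0.2397, 0.1516]
orientation: [-1.21, 1.207, -1.211]
force: [0.3, -0.3, -2.3]
opening: 0.0335
```

```bash
python3 plan.py .5656 -.2402 .1474 0 -1 2 raw
```

```text
t 41.60 p [ 0.566  -0.2397  0.1516] q [-0.48  0.22  1.55 -0.    1.37 -0.48] F [ 0.3 -0.3 -2.3] open 0.0335
yaw open dir deg 0.05 tilt deg 0.13
n 2 turn tot [-0.08  0.05  0.1 ] world d [-0.0004 -0.0005 -0.0042]
0.0002, 0.0021, -0.0002, -0.04, 0.02, 0.05, -1 ,
0.0003, 0.0021, -0.0002, -0.04, 0.02, 0.05, -1 ,
```

Call:
carry_out(
  motion=[0,0.002,0,-0.1,0,0.1,-1,0,0.002,0,0,0,0,-1,0,0.001,0,0,0,0,-1,0,0.001,0,0,0,0,-1,0,0,0,0,0,0,-1],
)

```text
t: 42.1
tool_pos: [0.5674, -0.2405, 0.1477]
orientation: [-1.209, 1.205, -1.212]
force: [-1.9, -0.0, -2.4]
opening: 0.0338
```

Call:
carry_out(
  motion=[0,0.001,0,0,0,0,-1,0,0.001,0,0,0,0,-1,0,0,0,0,0,0,-1,0,0,0,0,0,0,-1,0,0,0,0,0,0,-1],
)

```text
t: 42.6
tool_pos: [0.5681, -0.241, 0.1477]
orientation: [-1.208, 1.203, -1.213]
force: [-0.4, 0.2, 0.7]
opening: 0.0334
```

Supported. Release and rise.

Call:
carry_out(
  motion=[0,0,0,0,0,0,-0.6,0,0,0,0,0,0,-0.2,0,0,0,0,0,0,0.3,0,0,0,0,0,0,1,0,0,0,0,0,0,1],
)

```text
t: 43.1
tool_pos: [0.5685, -0.2411, 0.1479]
orientation: [-1.208, 1.202, -1.214]
force: [0.3, -0.2, 0.0]
opening: 0.0565
```

Call:
carry_out(
  motion=[0,-0.01,0,0,0,0,1,0,-0.03,0,0,0,0,1,0,-0.04,0,0,0,0,1,0,-0.04,0,0,0,0,1,0,-0.03,0,0,0,0,1],
)

```text
t: 43.6
tool_pos: [0.5645, -0.239, 0.2985]
orientation: [-1.211, 1.212, -1.205]
force: [0.3, -0.7, -0.2]
opening: 0.092
```

Call:
carry_out(
  motion=[0,-0.03,0,0,0,0,1,0,0,0,0,0,0,1,0,0,0,0,0,0,1,0,0,0,0,0,0,1,0,0,0,0,0,0,1],
)

```text
t: 44.1
tool_pos: [0.5661, -0.2397, 0.3388]
orientation: [-1.207, 1.202, -1.214]
force: [-0.5, -0.7, -0.4]
opening: 0.0931
```

```bash
cat > fin.py <<'E'
import pickle
from h import *
from plant import imaging,models,robot
res=pickle.load(open('res.pkl','rb')); res['softener']=(.568,-.241,0)
Z={'tub':.004,'powderbox':.004,'soaptin':.094,'brush':.12,'cup':.004,'sprayer':.004,'softener':.004}
tx,ty,th=res['tray']
for n in('scene','side','wrist'):
    cm=imaging.camera_model(n);im=imaging.read_camera(n)
    if n!='wrist':
        for t in('sprayer','softener','cup','soaptin','brush','greenbottle','pegjar'):
            l=models.outline_of(n,t)
            if not l: print(n,t,'none');continue
            p=res[t]; r=render(cm,t,p,Z.get(t,0))>.5; m=l[0]['pixels']
            ys,xs=np.nonzero(m); Y,X=np.nonzero(r)
            print(n,t,round(l[0]['confidence'],2),'seen box',xs.min(),xs.max(),ys.min(),ys.max(),'pred',X.min(),X.max(),Y.min(),Y.max())
    for t,p in res.items():
        m=(render(cm,t,p,Z.get(t,0))>.5).astype(np.uint8)
        cs,_=cv2.findContours(m,cv2.RETR_EXTERNAL,cv2.CHAIN_APPROX_NONE); cv2.drawContours(im,cs,-1,(0,255,255),1)
    c={'scene':(110,300,100,430),'side':(120,320,110,400),'wrist':(0,420,0,560)}[n]
    im=im[c[0]:c[1],c[2]:c[3]]
    if n!='wrist': im=cv2.resize(im,None,fx=2.4,fy=2.4,interpolation=cv2.INTER_CUBIC)
    cv2.imwrite(f'pics/fin_{n}.png',im)
print(robot.read_state()['t'],robot.read_state()['tool_pos'])
E
python3 fin.py
```

```text
scene sprayer 0.73 seen box 336 363 162 231 pred 336 364 160 230
scene softener 0.62 seen box 191 220 213 275 pred 191 221 212 274
scene cup 0.59 seen box 268 293 209 250 pred 268 293 208 250
scene soaptin 0.71 seen box 148 178 168 231 pred 299 333 187 217
scene brush 0.98 seen box 301 331 174 208 pred 300 332 173 207
scene greenbottle 0.79 seen box 147 177 168 231 pred 147 178 168 231
scene pegjar 0.81 seen box 254 282 172 215 pred 253 282 171 216
side sprayer 0.63 seen box 185 212 158 235 pred 183 212 157 236
side softener 0.58 seen box 283 304 123 175 pred 283 304 123 177
side cup 0.89 seen box 243 262 165 203 pred 239 262 164 204
side soaptin 0.94 seen box 207 243 172 190 pred 206 244 166 191
side brush 0.71 seen box 208 243 154 180 pred 205 243 152 181
side greenbottle 0.84 seen box 353 371 131 191 pred 353 378 130 192
side pegjar 0.69 seen box 274 305 184 230 pred 274 306 183 232
44.95 [ 0.56646542 -0.23993681  0.33982456]
```

View pics/fin_scene.png

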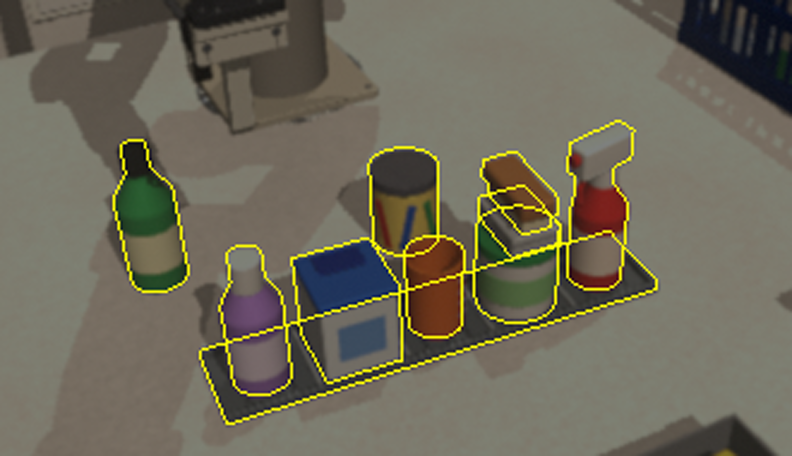

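View pics/fin_side.png

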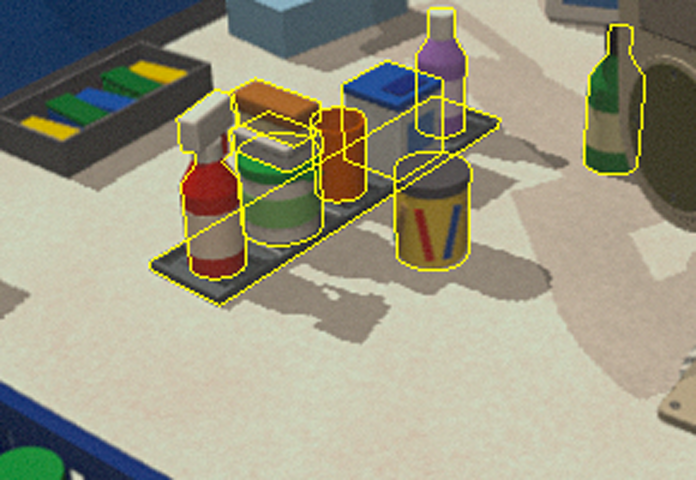

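View pics/fin_wrist.png

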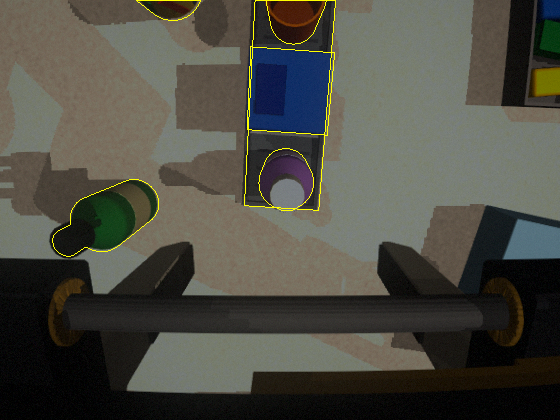

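All three pictures match the expected poses to about 1–2 px, and the arm is clear of everything, so I'm handing the job in.

```bash
python3 -c "
from plant import robot
print(robot.close_job())"
```

```text
the job is handed in; nothing more can be done
None
```

I placed all five things and handed the job in at about 45 s of the 128 s allowed. No verdict was reported.

- **Placing:** The soap tin is on the tub's lid and the brush is bristles down on the tin. The cup is in the middle bay, the sprayer in the end bay next to the tub and the softener in the end bay next to the powder box. I lowered the sprayer and softener until the wrist force showed the floor carrying them.
- **Last checks:** The scene, side and wrist pictures, overlaid with the intended poses, mostly agreed to 1–2 px. That is a few millimetres at most, within the 15–17.5 mm limits. Everything stood upright. The green bottle and peg jar still lay on the outlines I fitted at the start, and the arm was about 0.34 m up, touching nothing.
- **Disagreements:**
  - In the last scene picture the network took the green bottle for the soap tin. I relied on the side and overlay pictures for the tin instead.
  - A few seen outlines in the side picture were 3–7 px smaller than expected (cup, tin, brush and green bottle). I put that down to neighbouring objects or the arm covering part of them.
  - My first estimates for the tin, sprayer and softener were 3–5 mm off from the wrist view, so I used the wrist values for those grasps.

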